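Wind down the neck jig's drop leg onto a cork-faced caul

TASK

Lay the cork-faced mahogany caul flat on the worktop with its cork facing centred under the foot of the neck jig's drop leg, and let go of it. Then wind the leg's crank clockwise until the foot bears firmly on the cork - feel for the crank turning clearly heavier than it ran free - and stop there, before the leg is forced and jacks up the beam. Let go of the crank and leave the neck rest, the cork sanding block and the square where they lie.

Things in the scene. Friction and masses are not known exactly. Their poses are not given: they have to be found in the camera images.
- caul_center (a point): centre (half-way up) of the loose caul, a plain red-brown mahogany slat 240 x 50 x 15 mm, 0.14 kg, lying flat on the worktop. Its x axis runs along its length towards the cork-faced end, y across its width, z up.
- cork_center (a point): centre of the cork facing on the caul's upper face: a light brown patch 60 mm long over the full 50 mm width at one end of the caul; this point is 90 mm from the caul's centre along the caul's +x and lies in its top face (7.5 mm above the centre).
- caul: the same caul; origin at the centre of its underside, axes as for caul_center.
- leg: inner tube of the jig's drop leg, sliding straight down in an upright grey tube 39 mm across; origin: centre of its lower end. Under it, on a threaded stem, the square steel levelling foot (44 x 44 x 7 mm), its underside 24 to 29 mm below this origin (as its last user left it) and 25 to 42 mm above the worktop at the start. The beam runs along this frame's +y; the -y side is free.
- crank_axis (a point): point on the vertical axis of the crank (also the axis of the leg and foot), in the top face of the crank arm, 207 mm above the worktop. Running free, the knob takes a push of 5 to 8 N along its circle; read just after stopping it is less (0 to 5 N, depending on speed), so compare like with like. Once the foot bears, the push rises by about 3.5 N per 100 N on the foot.
- knob_center (a point): centre of the black crank knob: an upright cylinder 22 mm in diameter and 46 mm tall (209 to 255 mm above the worktop) near the end of the steel crank arm, 55 mm from the crank axis. It spins freely on its pin, so a hand need not turn with it.
- crank (a joint): crank angle in rad, -3.1 to 3.1 at the start, growing clockwise seen from above. A clockwise turn drives the foot 12 mm down; the screw locks itself. The foot meets the caul after about 1 to 2.3 turns; the load then reaches 100 N within 15 to 35 degrees. Firmly set is about 100 N on the foot (50 to 140 N); above 160 N the beam is jacked up, which must not happen.
- neck_rest_mark (a point): yellow plastic neck rest, 80 x 110 x 70 mm, loose on the worktop, to be left alone; point at the centre of its underside.
- cork_block_center (a point): round cork sanding block, 72 mm across, 34 mm tall, loose on the worktop, to be left alone; point at its centre.
- square_mark (a point): small square, brass-edged dark wood stock 75 mm and steel blade 100 mm, loose flat on the worktop, to be left alone; point near its middle.
- neck_end (a point): middle of the headstock of the guitar neck on the jig's beam, in its top face, 160 mm above the worktop and 130 mm from the leg axis along the beam (headstock 72 mm wide, ends 60 mm from the leg axis). The aluminium beam is 40 mm wide, its underside 87 mm and the frets 169 mm above the worktop; it runs on to its stand 620 mm from the leg.

How it is judged:
On the way, in this order (a step that is already met when the one before it is completed fails the run):
1. the caul lies flat on the worktop, let go, with the middle of its cork facing within 10 mm of the foot's axis, and the foot not yet bearing on it (horizontal distance between cork_center and leg below 0.01 m and height (world z) of cork_center below 0.018 m and angle between caul_center's own z axis and vertical below 0.04 rad and contact force between the fingers and caul below 0.3 N and contact force between leg and caul below 1 N), for 0.2 s.
2. the foot bears on the caul with 50 N or more (contact force between leg and caul above 50 N), for 0.2 s.
At the end, for the whole second after the job is handed in: the caul lies flat on the worktop, the middle of its cork facing within 10 mm of the leg's axis, the foot bears on it with 50 to 140 N, and the crank and caul are let go (contact force between leg and caul between 50 and 140 N and horizontal distance between cork_center and leg below 0.01 m and angle between caul_center's own z axis and vertical below 0.04 rad and height (world z) of cork_center below 0.018 m); the robot touches nothing.
It fails at once if the foot is forced onto the caul with more than 160 N, jacking up the beam (contact force between leg and caul above 160 N).
It fails at once if the neck rest, the cork sanding block or the square is moved by more than 20 mm (distance of any of neck_rest_mark, cork_block_center, square_mark from where it was at the start of the episode above 0.02 m).
It also fails if it takes over 72 s, if anything falls off the work surface, if the arm or the gripper's body presses on something with over 40 N, if the wrist force passes 120 N, or if a joint passes its speed limit or range.

ROBOT

A 6-joint arm with a two-finger parallel gripper is mounted at the origin on the work surface. World frame = base frame: x ahead of the robot, y to its left, z up, the work surface at z = 0. Lengths are in m, angles in rad, forces in N, time in s.
With the tool pointing down it reaches from about 0.375 to 0.925 m from the base axis. Payload 5.7 kg.
Tool frame: the origin (TCP) lies at the very end of the fingers, on their centre line; the grasp point (between the pads) lies 19 mm behind it; z points along the fingers, y is the direction in which the jaws open and shut (so a half turn about z gives the same grasp; the last joint's range is limited). The gripper opens to 85 mm and grips with 20 to 120 N. Pads are 22 mm wide; open, the fingers measure 114 mm over their backs; the gripper's body (76 mm by 85 mm) begins 54 mm behind the grasp point. The pads swing forward as they close: fully open they stand 13 mm farther back than shut.
Start: joints at [-1.424, 0.359, 1.51, -0, 1.272, -0.115], TCP at [0.155, -0.58, 0.231] pointing down, gripper open.
Joint ranges: [-2.97, 2.97], [-1.01, 2.36], [0.21, 2.38], [-0.96, 4.11], [0.2, 2.71], [-2.98, 2.98]. Speed limits (rad/s): [2.39, 2.39, 3.14, 3.14, 3.14, 3.14].

INTERFACE

Orientations are given as a unit quaternion [x, y, z, w].
In Python, from rig import get_state, camera, finish_job, spot_in gives the robot as it stands. The module is installed in compiled form; this text tells all that it offers.
- The arm moves only by the tool move_arm, never from a script. Its argument "rows" is a list of rows, each an object with "dp": the shift along the tool's x, y, z in mm, a list of three; "dr": the turn, a rotation vector about the tool's x, y, z in degrees, a list of three; "gripper": the closure, from -1 (fully open) to 1 (shut). A call has 1 to 12 rows; each row is the pose to reach, as a shift and turn from the pose commanded when the call began, along the tool's axes at that moment; what a row does not reach only later rows make up. A row lasts 1/12 s, in which the tool goes at most 41.7 mm and 7.16 degrees, less where a joint would pass 70% of its speed; a pose out of reach is approached as far as the arm can. A call with a gripper value outside its range is refused whole. The fingers move at their own pace and stop on an object; "grip_force" is the grip in N (left out, the last holds). Time passes only in rows, so rows that repeat a pose let the fingers close. It gives the time, the measured TCP pose, the force and the opening at its end, in the units of the state.
- get_state(): the state, without advancing time (a new reading comes with each control period).
- camera(name): name is "scene" or "top" or "wrist"; returns a dict with "image" (420x560x3 uint8, red, green, blue), "range_z" (420x560 float32, m along the optical axis (not along the pixel's ray), 0 where there is no reading), "K" (3x3 intrinsics, pixels), "eye" and "orientation" of the camera in the world. Camera axes: x right, y down, z forward; pixel columns grow to the right and rows downward; lengths in m; the calibration is good to about 2 mm. A picture is of the moment at which its call begins.
- finish_job(): hands the job in, once; it reports no verdict.
Trained networks look in a picture, given as the dict that the camera call returned (one of the last four; its "shot" number tells which), for a name from the list of things; names that differ only in an ending like _2 or _b are one class to them, and where a whole thing is asked for, a point or a joint stands for the part that bears it (a point fixed in the world has none). Each returns a list of dicts, best first, with "p" (0 to 1); they miss things now and then, are a little off and sometimes report something else, mostly with a low value. They report only what shows in the picture. A call takes as long as a camera call.
- spot_in(picture, name): "centre" ([column, row] in pixels, amid what is visible of it).
The state is a dict: "time_s": time; "q": joint angles; "joint_velocities": joint speeds; "effort": joint torques, N m; "tool_pos": TCP position; "ee_rot": TCP orientation; "wrist_force": force on the tool from outside, world axes, zero at the start; "wrist_torque": the same for the moment, N m; "gripper_width": finger opening in m.
Only numpy, scipy, OpenCV 4.12 (cv2) and the standard library are available. Lean on these libraries where they do the work, as an engineer would, in place of code of your own. Each camera call takes 0.05 s, during which the arm holds its last target.

## Working session

There is one attempt and no reset: what is moved stays moved. The work goes in short steps, Python scripts to look and compute and a tool call to move; the robot and the scene stay as the last step left them, time stands still between calls to the robot, and variables do not carry over. Pictures are saved under pics/ and viewed, and the job is handed in when it is done.

Besides the shell and the picture viewer there is one more tool, called after "Call:" as a command line: name --argument value ..., lists and objects as JSON in quotes. move_arm: Moves the arm, as the interface text tells. Its arguments: {"type":"object","properties":{"rows":{"type":"array"},"grip_force":{"type":"number"}},"required":["rows"]}

```bash
mkdir -p pics; cat > h.py <<'E'
import numpy as np, cv2
from scipy.spatial.transform import Rotation as R
from rig import *
def rot(p):
    o=np.array(p["orientation"],float)
    return o if o.shape==(3,3) else R.from_quat(o).as_matrix()
def world(p,c,r,z=None):
    K=np.array(p["K"]);d=rot(p)@np.array([(c-K[0,2])/K[0,0],(r-K[1,2])/K[1,1],1.])
    e=np.array(p["eye"])
    t=p["range_z"][int(round(r)),int(round(c))] if z is None else (z-e[2])/d[2]
    return e+t*d
def proj(p,X):
    K=np.array(p["K"]);v=rot(p).T@(np.array(X)-np.array(p["eye"]));return (K@v/v[2])[:2]
def save(p,n):cv2.imwrite("pics/"+n+".png",cv2.cvtColor(p["image"],cv2.COLOR_RGB2BGR))
E
python3 - <<'E'
from h import *
s=get_state();print(s)
for n in("scene","top"):
    p=camera(n);save(p,n+"1");print(n,p["eye"],p["orientation"],p["shot"])
    for k in("caul","cork_center","leg","crank","knob_center","neck_rest_mark","cork_block_center","square_mark","neck_end"):
        r=spot_in(p,k)
        for a in r[:2]:
            print(k,round(a["p"],2),np.round(a["centre"]),np.round(world(p,*a["centre"]),3))
E
```

```text
{'time_s': 0.0, 'q': array([-1.42413989e+00,  3.59512566e-01,  1.51140336e+00,  2.49257977e-05,
        1.27248075e+00, -1.15093404e-01]), 'joint_velocities': array([ 0.00045531,  0.00104976, -0.00027024, -0.00059681, -0.001392  ,
        0.00093829]), 'effort': array([-1.66683340e-04, -5.27621412e+01, -2.78616911e+01, -1.65506926e-04,
        1.32734090e-02, -3.33855746e-05]), 'tool_pos': array([ 0.15517163, -0.57891107,  0.23046013]), 'ee_rot': array([ 9.91448171e-01,  1.30497934e-01, -2.32689506e-06, -9.02089363e-04]), 'wrist_force': array([ 0.88481726, -0.35247403, -0.37061549]), 'wrist_torque': array([-0.03391441,  0.00011477, -0.01821131]), 'gripper_width': 0.08537269738524945}
scene [ 1.24854646 -0.74255904  0.82147277] [ 0.81784554  0.34251267 -0.18138133 -0.42534052] 1
caul 0.9 [178. 304.] [ 0.532 -0.331  0.015]
cork_center 0.82 [175. 308.] [ 0.536 -0.341  0.014]
leg 0.67 [328. 230.] [0.615 0.087 0.047]
crank 0.55 [330. 164.] [0.575 0.129 0.209]
knob_center 0.56 [333. 152.] [0.577 0.134 0.241]
knob_center 0.24 [324. 229.] [0.605 0.086 0.044]
neck_rest_mark 0.95 [303. 186.] [0.414 0.216 0.033]
cork_block_center 0.83 [306. 296.] [ 0.729 -0.123  0.033]
cork_block_center 0.34 [300. 186.] [0.415 0.199 0.042]
square_mark 0.7 [248. 216.] [0.375 0.028 0.   ]
square_mark 0.56 [362. 165.] [0.585 0.256 0.158]
neck_end 0.62 [366. 164.] [0.591 0.263 0.162]
top [ 0.49255542 -0.06553179  1.13299769] [ 0.71649176 -0.69688657  0.01031548 -0.02970283] 2
caul 0.62 [388. 223.] [ 0.529 -0.346  0.016]
cork_center 0.98 [385. 224.] [ 0.524 -0.337  0.014]
crank 0.5 [218. 196.] [0.578 0.119 0.206]
neck_rest_mark 0.64 [193. 264.] [0.393 0.215 0.046]
cork_block_center 0.8 [311. 158.] [ 0.71  -0.116  0.035]
square_mark 0.62 [266. 278.] [0.357 0.007 0.009]
neck_end 0.96 [134. 202.] [0.56  0.344 0.166]
neck_end 0.31 [218. 194.] [0.581 0.118 0.209]
```

View pics/scene1.png

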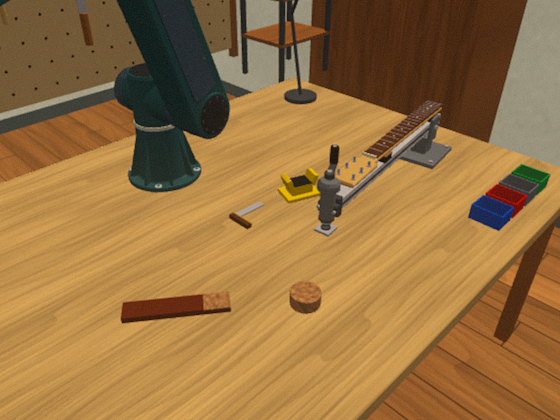

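View pics/top1.png

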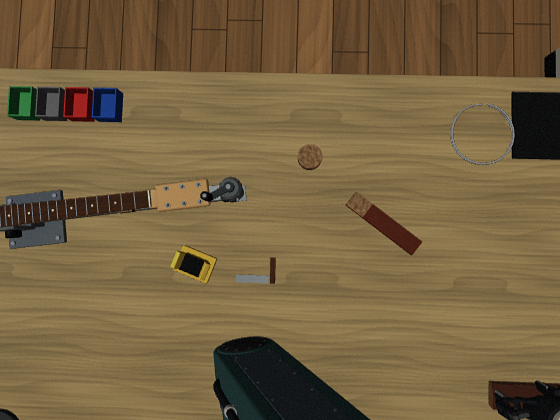

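The scene view shows the caul at about (176,306), cork end right at (216,301), and the leg at (328,200) with the foot at (326,230). In the top view the cork end is at (358,203), the leg head at (232,188) and the knob at (207,196). I'll measure with the depth data.

```bash
cat >> h.py <<'E'
def cloud(p):
    K=np.array(p["K"]);z=p["range_z"];v,u=np.mgrid[:420,:560]
    P=np.stack([(u-K[0,2])/K[0,0]*z,(v-K[1,2])/K[1,1]*z,z],-1)@rot(p).T+np.array(p["eye"])
    P[z<=0]=np.nan
    return P
def caulfit(p,box):
    """box c0,r0,c1,r1: caul by colour (red-brown + cork) and height"""
    P=cloud(p);im=p["image"].astype(int)
    m=np.zeros((420,560),bool);c0,r0,c1,r1=box;m[r0:r1,c0:c1]=1
    h=m&(P[...,2]>.009)&(P[...,2]<.022)
    X=P[h][:,:2].astype(np.float32)
    return cv2.minAreaRect(X),X,h,P[h],im[h]
E
python3 - <<'E'
from h import *
for n,b in(("top",(335,180,435,265)),("scene",(110,280,240,330))):
    p=camera(n)
    r,X,h,P,c=caulfit(p,b)
    print(n,r,len(X),P[:,2].mean(), R.from_matrix(rot(p)).as_euler('xyz',degrees=True))
    red=c[:,0]-c[:,1]; 
    cork=c[:,1]>85; print("cork mean",P[cork].mean(0),"red",P[~cork].mean(0),cork.mean())
    Q=cloud(p)
    # vertical-structures near leg
    sel=(abs(Q[...,0]-.6)<.15)&(abs(Q[...,1]-.1)<.13)
    for z0,z1 in((.02,.06),(.06,.1),(.1,.14),(.14,.18),(.18,.2),(.2,.215),(.215,.25),(.25,.26)):
        m=sel&(Q[...,2]>z0)&(Q[...,2]<z1)
        if m.sum()>5:
            q=Q[m];print(z0,z1,m.sum(),np.round(q.mean(0),3),np.round(q.min(0),3),np.round(q.max(0),3),cv2.minAreaRect(q[:,:2].astype(np.float32)))
    g=p["image"]
    x=cv2.resize(g[140:260,270:410] if n=="scene" else g[150:240,170:290],None,fx=5,fy=5,interpolation=cv2.INTER_CUBIC)[:600,:800]
    cv2.imwrite(f"pics/{n}z.png",x[...,::-1])
E
```

```text
top ((0.49846985936164856, -0.3119402825832367), (0.24107588827610016, 0.12710101902484894), 54.40099334716797) 1438 0.01571205763604019 [-176.73459136    1.52522666  -88.36710765]
cork mean [ 0.57981361 -0.26274469  0.01566662] red [ 0.5220957  -0.34216401  0.01571735] 0.1043115438108484
0.02 0.06 55 [0.599 0.076 0.046] [0.581 0.069 0.038] [0.625 0.088 0.052] ((0.6031099557876587, 0.08076845109462738), (0.04375166445970535, 0.019383247941732407), 7.325842380523682)
0.06 0.1 27 [0.589 0.087 0.088] [0.573 0.073 0.078] [0.609 0.148 0.1  ] ((0.5800309181213379, 0.10550539195537567), (0.025439126417040825, 0.08203033357858658), 26.78718376159668)
0.1 0.14 145 [0.588 0.128 0.122] [0.571 0.073 0.101] [0.618 0.16  0.138] ((0.5950347781181335, 0.1163424700498581), (0.04667355492711067, 0.08636056631803513), 0.748337984085083)
0.14 0.18 770 [0.586 0.191 0.162] [0.547 0.064 0.152] [0.625 0.23  0.18 ] ((0.5930678844451904, 0.14967934787273407), (0.07197050750255585, 0.17152637243270874), 8.424867630004883)
0.18 0.2 265 [0.6   0.087 0.189] [0.574 0.065 0.18 ] [0.628 0.121 0.199] ((0.601647138595
[... 1673 characters left out ...]
188] [0.579 0.063 0.18 ] [0.632 0.118 0.2  ] ((0.6076239943504333, 0.08856663107872009), (0.05389714241027832, 0.045163944363594055), 40.98638153076172)
0.2 0.215 141 [0.596 0.108 0.208] [0.569 0.079 0.2  ] [0.618 0.149 0.215] ((0.5919971466064453, 0.1123393326997757), (0.024908792227506638, 0.07279543578624725), 31.863922119140625)
0.215 0.25 117 [0.582 0.133 0.231] [0.565 0.089 0.215] [0.609 0.151 0.25 ] ((0.5924341678619385, 0.11894606798887253), (0.021560560911893845, 0.06439636647701263), 36.115196228027344)
0.25 0.26 41 [0.578 0.139 0.254] [0.566 0.13  0.25 ] [0.588 0.151 0.257] ((0.5761925578117371, 0.14054715633392334), (0.019014306366443634, 0.023331595584750175), 79.10586547851562)
```

View pics/scenez.png

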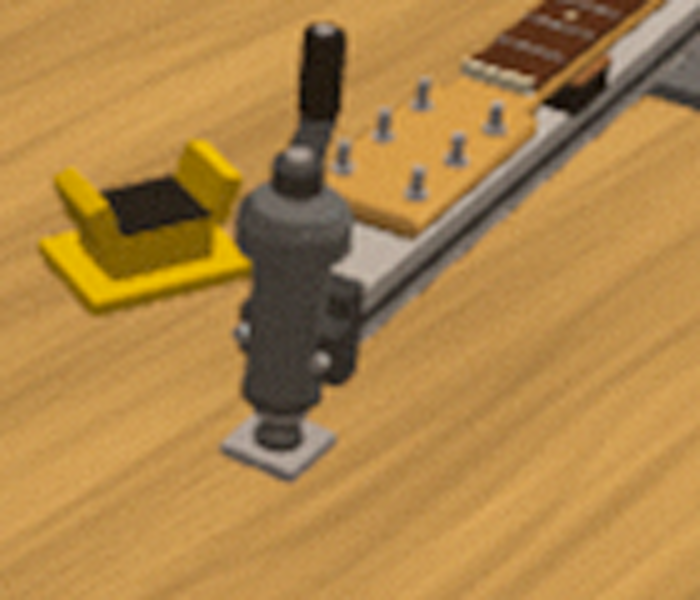

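View pics/topz.png

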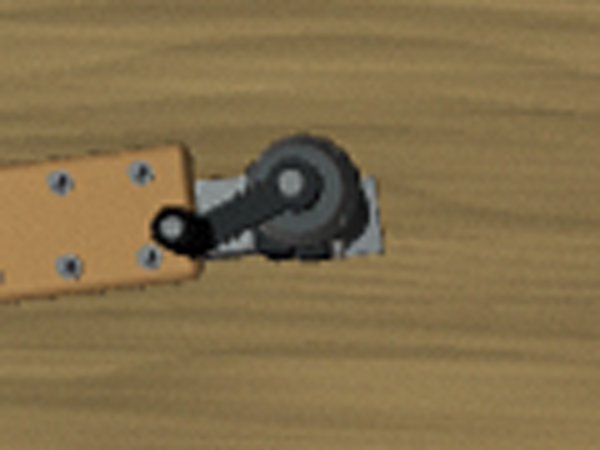

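```bash
python3 - <<'E'
from h import *
p=camera("wrist");save(p,"w1");s=get_state()
T=R.from_quat(s["ee_rot"]).as_matrix();print(T.T@(np.array(p["eye"])-s["tool_pos"]));print(T.T@rot(p));print(p["K"])
p=camera("top")
Q=cloud(p);im=p["image"].astype(int)
m=np.zeros((420,560),bool);m[185:262,340:430]=1
h=m&(Q[...,2]>.01)&(Q[...,2]<.022)
# colour mask for caul
hsv=cv2.cvtColor(p["image"],cv2.COLOR_RGB2HSV)
red=m&(im[...,0]>im[...,1]*1.7)
k=red.astype(np.uint8);k=cv2.morphologyEx(k,cv2.MORPH_OPEN,np.ones((3,3)))
n,l,st,ce=cv2.connectedComponentsWithStats(k);j=1+st[1:,4].argmax()
v,u=np.where(l==j);X=np.array([world(p,a,b,.015)[:2] for a,b in zip(u,v)],np.float32)
r=cv2.minAreaRect(X);print("redpart",r,len(X))
E
```

```text
[ 0.07267264 -0.00090041 -0.1418603 ]
[[-2.90326205e-05 -9.57566055e-01 -2.88213894e-01]
 [ 9.99999992e-01  7.39444197e-06 -1.25300298e-04]
 [ 1.22114493e-04 -2.88213895e-01  9.57566048e-01]]
[[329.41421134   0.         278.37114208]
 [  0.         329.41421134 209.50888665]
 [  0.           0.           1.        ]]
redpart ((0.5100496411323547, -0.3571513295173645), (0.17889755964279175, 0.05051421746611595), 53.87248992919922) 1065
```

View pics/w1.png

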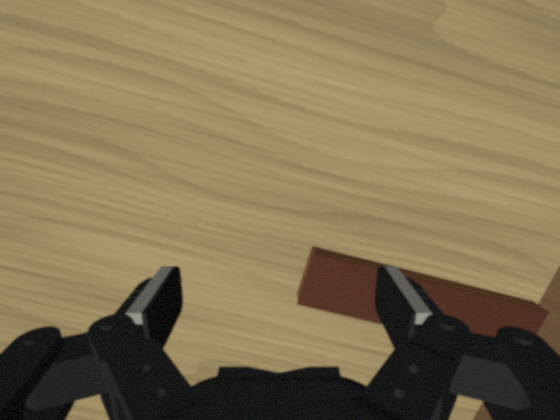

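The red part of the caul measures 179 × 50.5 mm with an axis yaw of 53.9°, so the caul centre is near (.528, -.333). I'll grip it 80 mm behind centre so the wrist camera stays clear of the crank.

Call:
move_arm --rows '[{"dp": [35,-9,0],"dr": [0,0,-6],"gripper": -1},{"dp": [75,-19,0],"dr": [0,0,-12],"gripper": -1},{"dp": [115,-29,10],"dr": [0,0,-18],"gripper": -1},{"dp": [155,-39,20],"dr": [0,0,-25],"gripper": -1},{"dp": [195,-49,30],"dr": [0,0,-32],"gripper": -1},{"dp": [235,-59,50],"dr": [0,0,-38.9],"gripper": -1},{"dp": [275,-69,70],"dr": [0,0,-38.9],"gripper": -1},{"dp": [315,-80,80],"dr": [0,0,-38.9],"gripper": -1},{"dp": [345,-87,85],"dr": [0,0,-38.9],"gripper": -1},{"dp": [361,-91,90],"dr": [0,0,-38.9],"gripper": -1},{"dp": [361,-91,90],"dr": [0,0,-38.9],"gripper": -1},{"dp": [361,-91,90],"dr": [0,0,-38.9],"gripper": -1}]'

```text
time_s: 2.2
tool_pos: [0.4809, -0.3974, 0.1408]
ee_rot: [0.891, 0.454, -0.0, -0.0]
wrist_force: [0.6, 0.5, 0.3]
gripper_width: 0.0851
```

```bash
python3 - <<'E'
from h import *
p=camera("wrist");save(p,"w2");s=get_state();print(s["time_s"],s["tool_pos"],R.from_quat(s["ee_rot"]).as_matrix()[:,0])
im=p["image"].astype(int)
red=(im[...,0]>im[...,1]*1.7)&(im[...,0]>50)
k=cv2.morphologyEx(red.astype(np.uint8),cv2.MORPH_OPEN,np.ones((3,3)))
n,l,st,ce=cv2.connectedComponentsWithStats(k);j=1+st[1:,4].argmax();print(st[j])
v,u=np.where(l==j);X=np.array([world(p,a,b,.015)[:2] for a,b in zip(u,v)],np.float32)
print(cv2.minAreaRect(X))
E
```

```text
2.25 [ 0.48014014 -0.39824353  0.14119513] [ 5.88409459e-01  8.08562973e-01 -4.76437113e-04]
[  247    17    66   228 13619]
((0.5092803835868835, -0.3567295968532562), (0.17681998014450073, 0.04747311398386955), 53.786048889160156)
```

View pics/w2.png

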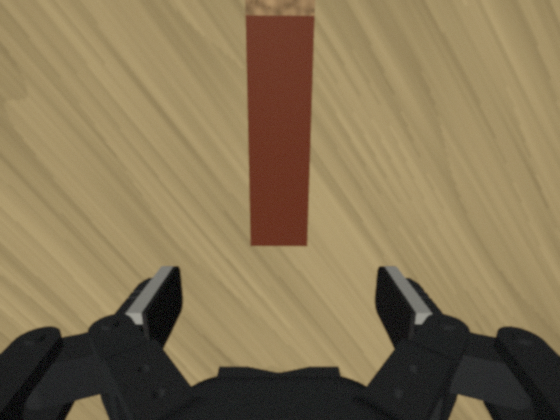

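The wrist view shows the caul centred between the jaws, with its near end at (279,245) and the cork at the top, and it agrees with the top-view fit. I'll descend and grip.

Call:
move_arm --rows '[{"dp": [0,0,35],"dr": [0,0,0],"gripper": -1},{"dp": [0,0,70],"dr": [0,0,0],"gripper": -1},{"dp": [0,0,100],"dr": [0,0,0],"gripper": -1},{"dp": [0,0,120],"dr": [0,0,0],"gripper": -1},{"dp": [0,0,132],"dr": [0,0,0],"gripper": -1},{"dp": [0,0,136],"dr": [0,0,0],"gripper": -1},{"dp": [0,0,136],"dr": [0,0,0],"gripper": 0.9},{"dp": [0,0,136],"dr": [0,0,0],"gripper": 0.9},{"dp": [0,0,136],"dr": [0,0,0],"gripper": 0.9},{"dp": [0,0,136],"dr": [0,0,0],"gripper": 0.9},{"dp": [0,0,136],"dr": [0,0,0],"gripper": 0.9},{"dp": [0,0,136],"dr": [0,0,0],"gripper": 0.9}]' --grip_force 60

```text
time_s: 3.25
tool_pos: [0.4813, -0.3995, 0.0075]
ee_rot: [0.891, 0.453, 0.0, 0.002]
wrist_force: [-2.1, -1.5, 6.0]
gripper_width: 0.0477
```

Call:
move_arm --rows '[{"dp": [0,0,0],"dr": [0,0,0],"gripper": 0.9},{"dp": [0,0,0],"dr": [0,0,0],"gripper": 0.9},{"dp": [0,0,0],"dr": [0,0,0],"gripper": 0.9},{"dp": [0,0,-3],"dr": [0,0,0],"gripper": 0.9},{"dp": [0,0,-6],"dr": [0,0,0],"gripper": 0.9},{"dp": [0,0,-6],"dr": [0,0,0],"gripper": 0.9},{"dp": [0,0,-6],"dr": [0,0,0],"gripper": 0.9}]'

```text
time_s: 3.83
tool_pos: [0.4807, -0.3983, 0.0118]
ee_rot: [0.891, 0.453, 0.0, 0.0]
wrist_force: [0.3, 0.1, -0.7]
gripper_width: 0.0477
```

```bash
python3 - <<'E'
from h import *
s=get_state();print(s["time_s"],s["tool_pos"],R.from_quat(s["ee_rot"]).as_matrix()[:,0])
p=camera("scene");save(p,"s3")
r,X,h,P,c=caulfit(p,(110,270,240,330));print(r,P[:,2].min(),P[:,2].max())
p=camera("wrist");save(p,"w3")
# leg: slices from scene with circle fit
p=camera("scene");Q=cloud(p)
from scipy.optimize import least_squares
for n in("scene","top"):
    p=camera(n);Q=cloud(p)
    for z0,z1,rr in((.1,.135,.0195),(.18,.2,None)):
        m=(abs(Q[...,0]-.602)<.035)&(abs(Q[...,1]-.085)<.03)&(Q[...,2]>z0)&(Q[...,2]<z1);q=Q[m][:,:2]
        f=lambda a:np.hypot(*(q-a[:2]).T)-(rr or a[2])
        o=least_squares(f,[.602,.092,.02],loss="soft_l1",f_scale=.002);print(n,z0,len(q),o.x,np.abs(f(o.x)).mean())
E
```

```text
3.8333 [ 0.48065764 -0.39828602  0.01177005] [ 5.89068456e-01  8.08083134e-01 -5.18348992e-05]
((0.5318934917449951, -0.3332046568393707), (0.2405027598142624, 0.0611935555934906), 55.009761810302734) 0.009021861216455984 0.021954347918680783
scene 0.1 261 [0.60372119 0.09634374 0.02      ] 0.0028157544546359454
scene 0.18 229 [0.60506227 0.09099732 0.01974478] 0.004818650492095654
top 0.1 38 [0.5922672  0.09882277 0.02      ] 0.0015676172455834447
top 0.18 253 [0.60114792 0.09296395 0.02209814] 0.003752634535254705
```

View pics/s3.png

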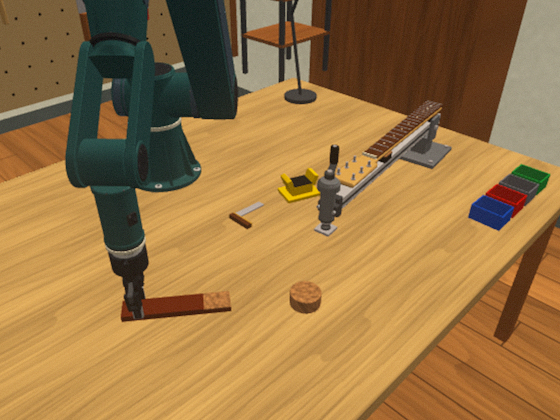

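View pics/w3.png

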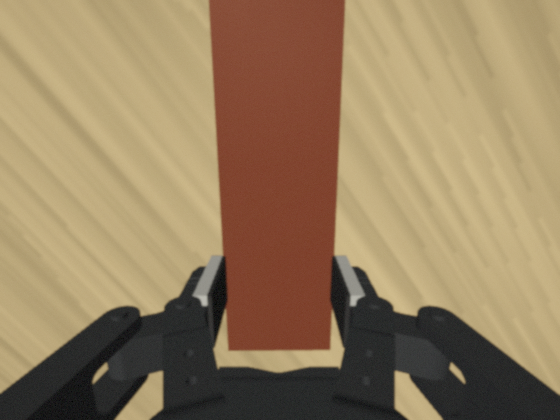

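Gripped and level (opening 47.7 mm). I'll carry it to about 100 mm short of the leg and look again.

Call:
move_arm --rows '[{"dp": [12,-2,-4],"dr": [0,0,-1.5],"gripper": 0.9},{"dp": [34,-7,-6],"dr": [0,0,-4],"gripper": 0.9},{"dp": [58,-12,-6],"dr": [0,0,-7],"gripper": 0.9},{"dp": [84,-18,-6],"dr": [0,0,-11],"gripper": 0.9},{"dp": [110,-24,-6],"dr": [0,0,-15],"gripper": 0.9},{"dp": [136,-30,-6],"dr": [0,0,-19],"gripper": 0.9},{"dp": [162,-36,-6],"dr": [0,0,-23],"gripper": 0.9},{"dp": [188,-42,-6],"dr": [0,0,-26],"gripper": 0.9},{"dp": [210,-46,-6],"dr": [0,0,-28.5],"gripper": 0.9},{"dp": [228,-50,-6],"dr": [0,0,-30.5],"gripper": 0.9},{"dp": [237,-52,-6],"dr": [0,0,-31.1],"gripper": 0.9},{"dp": [237,-52,-6],"dr": [0,0,-31.1],"gripper": 0.9}]'

```text
time_s: 5.08
tool_pos: [0.5786, -0.1737, 0.0174]
ee_rot: [0.736, 0.677, 0.0, -0.0]
wrist_force: [0.3, -0.6, -1.2]
gripper_width: 0.0476
```

```bash
python3 - <<'E'
from h import *
s=get_state();print(s["time_s"],s["tool_pos"],R.from_quat(s["ee_rot"]).as_matrix()[:,0])
p=camera("scene");save(p,"s4")
g=cv2.resize(p["image"][150:300,220:400],None,fx=4,fy=4,interpolation=cv2.INTER_CUBIC);cv2.imwrite("pics/s4z.png",g[...,::-1])
p=camera("wrist");save(p,"w4");Q=cloud(p)
np.save("w4.npy",Q);
p2=camera("top");save(p2,"t4")
E
```

```text
5.0833 [ 0.57861503 -0.17370376  0.01738913] [8.42472173e-02 9.96444697e-01 6.10848907e-04]
```

View pics/s4z.png

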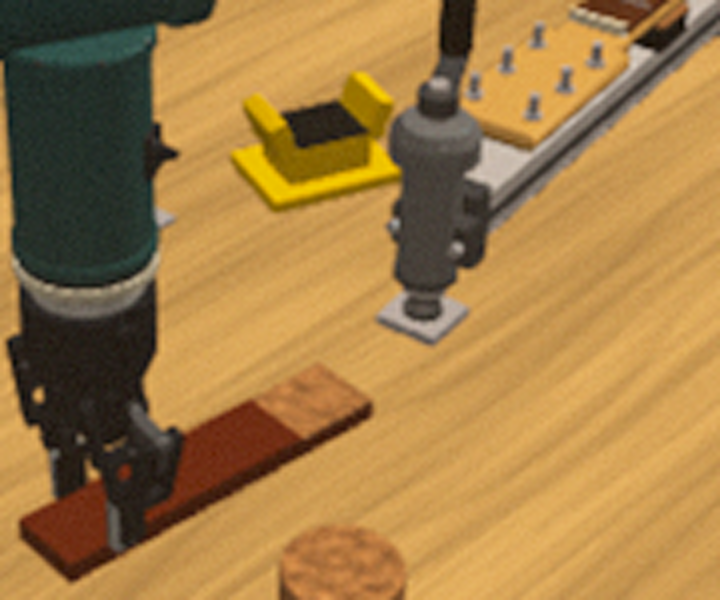

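View pics/w4.png

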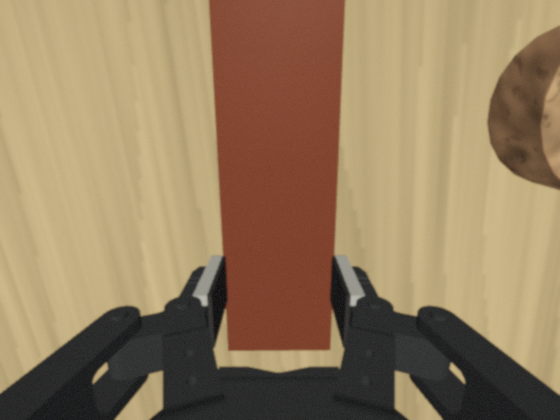

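View pics/t4.png

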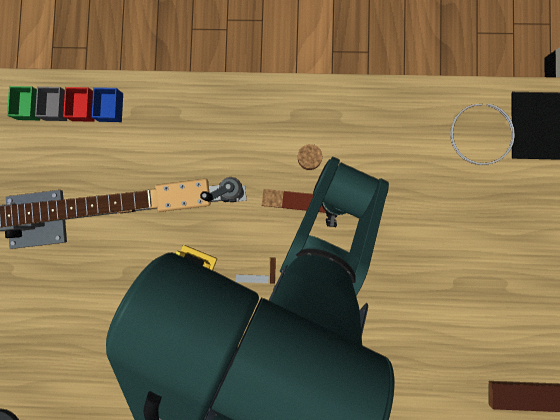

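The caul is level in the gripper, with the cork at zoomed (313,402) → full (298,250), and the foot corners are visible. I'll compute the axis from the foot, the hub and the cork.

```bash
python3 - <<'E'
from h import *
f=lambda x,y:(220+x/4-.4,150+y/4-.4)
p=camera("scene");Q=cloud(p)
a=[f(400,317),f(433,332),f(450,312)];print("foot depth",[np.round(world(p,*q),4) for q in a])
L,B,Rr=f(378,315),f(433,335),f(468,311)
for z in(.04,.045,.05):
    l,b,r=[world(p,*q,z) for q in(L,B,Rr)]
    print(z,"foot",l[:2],b[:2],r[:2],"mid",(l+r)[:2]/2,"sides",np.linalg.norm(l-b),np.linalg.norm(b-r))
ck=[f(318,365),f(372,405),f(305,439),f(257,402)]
print("cork depth",[np.round(world(p,*f(*q)),4) for q in((315,400),(300,400),(330,400),(280,410))])
for z in(.022,.026):
    w=np.array([world(p,*q,z)[:2] for q in ck]);print(z,w.tolist(),"c",w.mean(0),[np.linalg.norm(w[i]-w[i-1]) for i in range(4)])
# bottom: hub
hub=f(440,92);print("scene hub z.21", world(p,*hub,.215))
p=camera("top")
g=lambda x,y:(170+x/5-.4,150+y/5-.4)
print("top hub depth",world(p,*g(290,181)),"axis z.215",world(p,*g(290,181),.215),"knob",world(p,*g(172,227)),world(p,*g(172,227),.255))
# cork in top
P=cloud(p);m=np.zeros((420,560),bool);m[180:220,255:322]=1
h=m&(P[...,2]>.017)&(P[...,2]<.035);q=P[h];print("top caul",cv2.minAreaRect(q[:,:2].astype(np.float32)),q[:,2].mean(),q[:,1].max())
gg=cv2.resize(p["image"][165:225,190:330],None,fx=5,fy=5,interpolation=cv2.INTER_CUBIC);cv2.imwrite("pics/t4z.png",gg[...,::-1])
E
```

```text
foot depth [array([0.5968, 0.0772, 0.045 ]), array([0.6231, 0.0789, 0.0461]), array([0.6173, 0.1029, 0.0464])]
0.04 foot [0.58099977 0.07398946] [0.62026974 0.08288706] [0.61965995 0.11914659] mid [0.60032986 0.09656802] sides 0.040265348223746666 0.03626465073085604
0.045 foot [0.58527085 0.06876504] [0.62428957 0.07760572] [0.62368367 0.11363324] mid [0.60447726 0.09119914] sides 0.04000772345688842 0.036032623128913664
0.05 foot [0.58954193 0.06354062] [0.62830939 0.07232437] [0.6277074 0.1081199] mid [0.60862466 0.08583026] sides 0.03975009869003021 0.03580059552697129
cork depth [array([ 0.5959, -0.0019,  0.0206]), array([ 0.5906, -0.0102,  0.0223]), array([0.6034, 0.0039, 0.0216]), array([ 0.5859, -0.0235,  0.0191])]
0.022 [[0.5740864620389043, 0.024465334680723427], [0.6257387902127463, 0.018602295761290133], [0.61856348833634, -0.0355760340590866], [0.5726124518652262, -0.03071735929713504]] c [ 0.5977503  -0.00580644] [np.float64(0.05520237694742939), np.float64(0.051984018997659774), np.float64(0.054651407842278704), np.float64(0.046207190708936766)]
0.026 [[0.5774609859645952, 0.02062768369014578], [0.6288548821823983, 0.014793979297728965], [0.6217154804747675, -0.03911328022929572], [0.5759943507020949, -0.03427891486184531]] c [ 0.60100642 -0.00949263] [np.float64(0.05492618304181276), np.float64(0.051723927493805215), np.float64(0.05437797059891914), np.float64(0.04597600239467949)]
scene hub z.21 [0.60876514 0.08594997 0.215     ]
top hub depth [0.60154964 0.09357965 0.21519553] axis z.215 [0.60157286 0.09361354 0.215     ] knob [0.5737962  0.14108655 0.25550563] [0.57384301 0.14120561 0.255     ]
top caul ((0.5881906747817993, -0.06432124972343445), (0.17499291896820068, 0.05022074282169342), 85.45022583007812) 0.022816797372812444 0.02391701968208569
```

View pics/t4z.png

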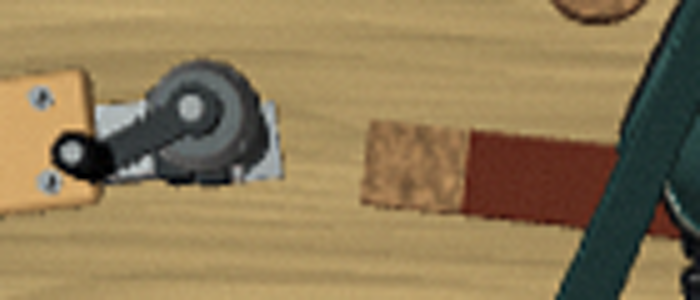

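The top and scene views agree that the cork needs to go about +7.5 mm in x and +99 mm in y. I'll slide it in, lower it, look, and then let go.

Call:
move_arm --rows '[{"dp": [8,0,3],"dr": [0,0,0],"gripper": 0.9},{"dp": [20,0,5],"dr": [0,0,0],"gripper": 0.9},{"dp": [34,0,5],"dr": [0,0,0],"gripper": 0.9},{"dp": [48,0,5],"dr": [0,0,0],"gripper": 0.9},{"dp": [62,-0.5,5],"dr": [0,0,0],"gripper": 0.9},{"dp": [76,-0.8,5],"dr": [0,0,0],"gripper": 0.9},{"dp": [88,-0.8,5],"dr": [0,0,0],"gripper": 0.9},{"dp": [96,-0.8,6],"dr": [0,0,0],"gripper": 0.9},{"dp": [99.3,-0.8,8],"dr": [0,0,0],"gripper": 0.9},{"dp": [99.3,-0.8,10],"dr": [0,0,0],"gripper": 0.9},{"dp": [99.3,-0.8,11.5],"dr": [0,0,0],"gripper": 0.9},{"dp": [99.3,-0.8,11.5],"dr": [0,0,0],"gripper": 0.9}]'

```text
time_s: 6.33
tool_pos: [0.5861, -0.0758, 0.0075]
ee_rot: [0.738, 0.675, 0.001, -0.001]
wrist_force: [-3.0, 9.1, 16.9]
gripper_width: 0.0473
```

```bash
python3 - <<'E'
from h import *
s=get_state();print(s["time_s"],s["tool_pos"],R.from_quat(s["ee_rot"]).as_matrix()[:,0],s["wrist_force"])
p=camera("scene");save(p,"s5")
g=cv2.resize(p["image"][150:270,270:400],None,fx=5,fy=5,interpolation=cv2.INTER_CUBIC);cv2.imwrite("pics/s5z.png",g[...,::-1])
p=camera("top");save(p,"t5")
g=cv2.resize(p["image"][165:225,190:330],None,fx=5,fy=5,interpolation=cv2.INTER_CUBIC);cv2.imwrite("pics/t5z.png",g[...,::-1])
E
```

```text
6.3333 [ 0.58614501 -0.07583446  0.00745225] [0.08785662 0.99613094 0.00208957] [-3.04292234  9.10266358 16.94011845]
```

View pics/s5z.png

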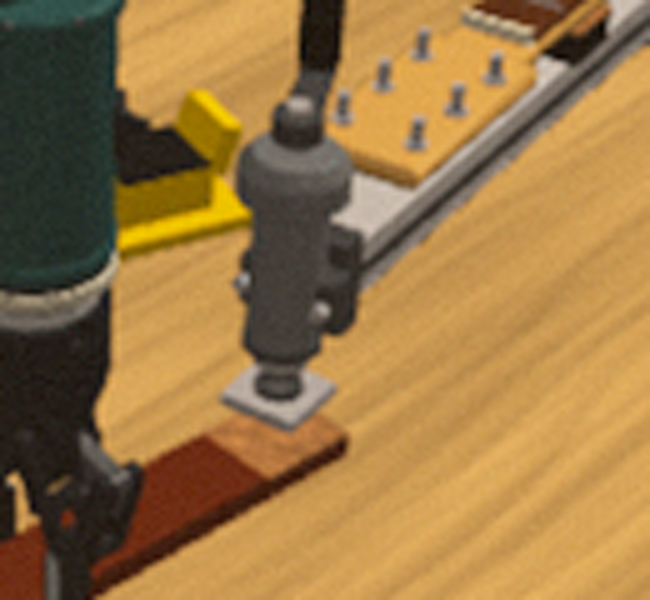

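View pics/t5z.png

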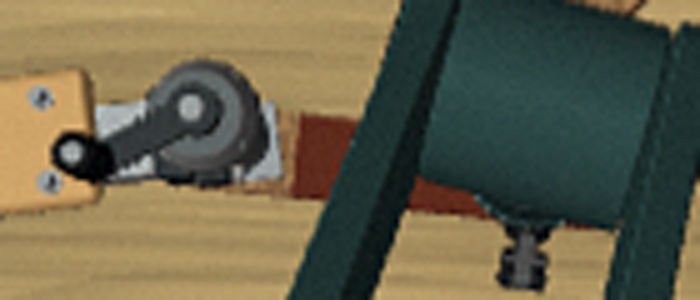

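```bash
python3 - <<'E'
from h import *
f=lambda x,y:(270+x/5-.4,150+y/5-.4)
p=camera("scene")
t,a,b=[world(p,*f(*q),.015)[:2] for q in((346,434),(268,477),(207,433))]
u=(t-a)/np.linalg.norm(t-a);print("scene",t,a,b,"len",np.linalg.norm(t-a),np.linalg.norm(a-b),"centre",(a+b)/2+.03*u,(t+b)/2)
# predicted foot corners if the leg axis is at candidate
p=camera("top");g=lambda x,y:(190+x/5-.4,165+y/5-.4)
a,b=[world(p,*g(*q),.015)[:2] for q in((299,115),(292,197))];u=np.array([.0858,.9963])
print("top",a,b,np.linalg.norm(a-b),"centre",(a+b)/2+.03*u)
s=get_state();print("kin",s["tool_pos"][:2]+.1705*u)
E
```

```text
scene [0.62911077 0.11957013] [0.62376613 0.06258031] [0.57683802 0.06813934] len 0.05723988295442583 0.047256214478770715 centre [0.60310326 0.09522876] [0.6029744  0.09385474]
top [0.62159589 0.0631595 ] [0.57272474 0.06568736] 0.04893647988698029 centre [0.59973432 0.09431243]
kin [0.60077015 0.09401511]
```

The cork is within about 3 mm of the axis in both views. Releasing, then raising straight up.

Call:
move_arm --rows '[{"dp": [0,0,-1],"dr": [0,0,0],"gripper": 0.9},{"dp": [0,0,-1.5],"dr": [0,0,0],"gripper": 0.9},{"dp": [0,0,-1.5],"dr": [0,0,0],"gripper": -1},{"dp": [0,0,-1.5],"dr": [0,0,0],"gripper": -1},{"dp": [0,0,-1.5],"dr": [0,0,0],"gripper": -1},{"dp": [0,0,-1.5],"dr": [0,0,0],"gripper": -1},{"dp": [-2,0,-20],"dr": [0,0,0],"gripper": -1},{"dp": [-10,0,-50],"dr": [0,0,0],"gripper": -1},{"dp": [-15,0,-90],"dr": [0,0,0],"gripper": -1},{"dp": [-20,0,-130],"dr": [0,0,0],"gripper": -1},{"dp": [-20,0,-170],"dr": [0,0,0],"gripper": -1},{"dp": [-20,0,-210],"dr": [0,0,0],"gripper": -1}]'

```text
time_s: 7.53
tool_pos: [0.5836, -0.0973, 0.2176]
ee_rot: [0.737, 0.675, -0.0, -0.0]
wrist_force: [-0.1, -0.2, 0.4]
gripper_width: 0.0854
```

Call:
move_arm --rows '[{"dp": [0,0,-40],"dr": [0,0,0],"gripper": -1},{"dp": [0,0,-80],"dr": [0,0,0],"gripper": -1},{"dp": [0,0,-85],"dr": [0,0,0],"gripper": -1},{"dp": [0,0,-85],"dr": [0,0,0],"gripper": -1}]'

```text
time_s: 7.87
tool_pos: [0.5862, -0.0977, 0.3045]
ee_rot: [0.737, 0.676, 0.002, 0.003]
wrist_force: [0.3, -0.7, -0.5]
gripper_width: 0.0854
```

```bash
python3 - <<'E'
from h import *
s=get_state();print(s["time_s"],s["tool_pos"],R.from_quat(s["ee_rot"]).as_matrix()[:,0],s["wrist_force"],s["q"])
p=camera("scene");save(p,"s6")
g=cv2.resize(p["image"][150:270,270:400],None,fx=5,fy=5,interpolation=cv2.INTER_CUBIC);cv2.imwrite("pics/s6z.png",g[...,::-1])
p=camera("wrist");save(p,"w6");Q=cloud(p)
m=(Q[...,2]>.25)&(Q[...,2]<.26)&(Q[...,1]>.08)&(Q[...,1]<.2)&(abs(Q[...,0]-.6)<.08)
v,u=np.where(m);print("knob top",Q[m].mean(0) if m.any() else None,m.sum(),u.mean(),v.mean())
E
```

```text
7.8667 [ 0.58617082 -0.09767164  0.30451553] [ 0.08723896  0.99618643 -0.00139693] [ 0.29423049 -0.66031279 -0.4953088 ] [-2.81329508e-01  2.90643204e-01  1.42779585e+00  2.32343270e-05
  1.41579007e+00 -1.93987978e-01]
knob top None 0 nan nan<stdin>:7: RuntimeWarning: Mean of empty slice.
  ret = ret.dtype.type(ret / rcount)
```

View pics/s6z.png

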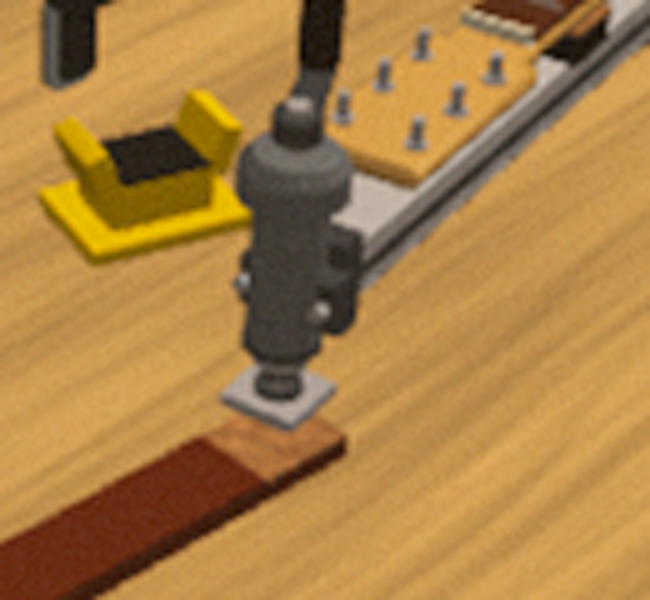

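View pics/w6.png

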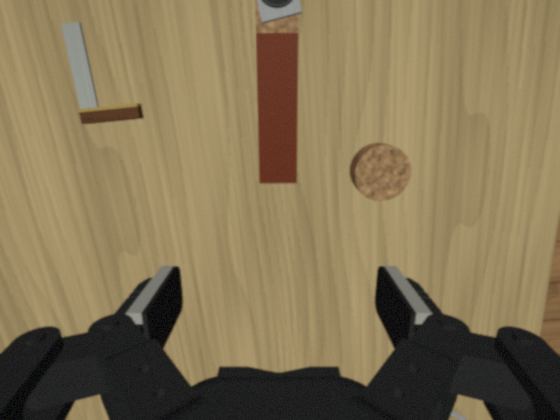

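The caul is lying flat and released, with the foot above the cork: the foot is at about (280,10) in the wrist view and unchanged in the scene view. Next I'll approach the knob, stopping short to look.

Call:
move_arm --rows '[{"dp": [30,-5,0],"dr": [0,0,0],"gripper": -1},{"dp": [65,-11,0],"dr": [0,0,0],"gripper": -1},{"dp": [100,-17,0],"dr": [0,0,0],"gripper": -1},{"dp": [135,-23,0],"dr": [0,0,0],"gripper": -1},{"dp": [165,-28,0],"dr": [0,0,0],"gripper": -1},{"dp": [185,-32,0],"dr": [0,0,0],"gripper": -1},{"dp": [190,-33,0],"dr": [0,0,0],"gripper": -1},{"dp": [190,-33,0],"dr": [0,0,0],"gripper": -1},{"dp": [190,-33,0],"dr": [0,0,0],"gripper": -1}]'

```text
time_s: 8.72
tool_pos: [0.5671, 0.0946, 0.2992]
ee_rot: [0.737, 0.676, -0.001, -0.001]
wrist_force: [-0.6, 0.9, -0.5]
gripper_width: 0.0853
```

```bash
python3 - <<'E'
from h import *
s=get_state();print(s["time_s"],s["tool_pos"],R.from_quat(s["ee_rot"]).as_matrix()[:,0],s["wrist_force"],s["q"])
p=camera("wrist");save(p,"w7");Q=cloud(p)
m=(Q[...,2]>.25)&(Q[...,2]<.26)&(Q[...,1]>.08)&(Q[...,1]<.2)&(abs(Q[...,0]-.6)<.08)
v,u=np.where(m);print("knob top",Q[m].mean(0),m.sum(),u.mean(),v.mean(),cv2.minEnclosingCircle(Q[m][:,:2].astype(np.float32)))
m=(Q[...,2]>.2)&(Q[...,2]<.235)&(abs(Q[...,1]-.092)<.02)&(abs(Q[...,0]-.602)<.02)
q=Q[m];print(q[:,2].max(),q[q[:,2]>q[:,2].max()-.003].mean(0))
E
```

```text
8.7167 [0.56713056 0.09456851 0.29915287] [ 0.08653814  0.99624792 -0.00111066] [-0.62192444  0.89913457 -0.47865269] [ 4.55817599e-02  2.70653355e-01  1.46907199e+00 -7.38821852e-04
  1.40481289e+00  1.32353045e-01]
knob top [0.57245004 0.14261689 0.25398428] 1091 282.3510540788268 157.6251145737855 ((0.5723825693130493, 0.14210961759090424), 0.010904284194111824)
0.21677398280041058 [0.59944515 0.09448795 0.21512113]
```

View pics/w7.png

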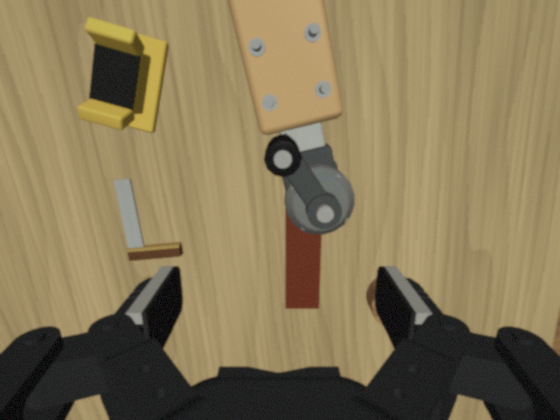

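The knob is at (.5724,.1422), at (282,157) in the wrist view, and the hub axis at (.5995,.0945). The radius comes to 54.9 mm, as specified. I'll grip the knob.

Call:
move_arm --rows '[{"dp": [20,0.5,0],"dr": [0,0,0],"gripper": -1},{"dp": [40,1,0],"dr": [0,0,0],"gripper": -1},{"dp": [48,1.2,10],"dr": [0,0,0],"gripper": -1},{"dp": [48,1.2,35],"dr": [0,0,0],"gripper": -1},{"dp": [48,1.2,60],"dr": [0,0,0],"gripper": -1},{"dp": [48,1.2,72],"dr": [0,0,0],"gripper": -1},{"dp": [48,1.2,72],"dr": [0,0,0],"gripper": 1},{"dp": [48,1.2,72],"dr": [0,0,0],"gripper": 1},{"dp": [48,1.2,72],"dr": [0,0,0],"gripper": 1},{"dp": [48,1.2,72],"dr": [0,0,0],"gripper": 1},{"dp": [48,1.2,72],"dr": [0,0,0],"gripper": 1},{"dp": [48,1.2,72],"dr": [0,0,0],"gripper": 1}]' --grip_force 40

```text
time_s: 9.77
tool_pos: [0.5737, 0.1429, 0.2302]
ee_rot: [0.737, 0.676, 0.001, 0.0]
wrist_force: [-1.8, -1.4, 3.7]
gripper_width: 0.0208
```

Call:
move_arm --rows '[{"dp": [0,0,0],"dr": [0,0,0],"gripper": 1},{"dp": [0,0,0],"dr": [0,0,0],"gripper": 1},{"dp": [0,0,0],"dr": [0,0,0],"gripper": 1},{"dp": [0,0,0],"dr": [0,0,0],"gripper": 1}]'

```text
time_s: 10.1
tool_pos: [0.5737, 0.1429, 0.2301]
ee_rot: [0.737, 0.676, 0.001, 0.001]
wrist_force: [-2.3, -0.5, 5.9]
gripper_width: 0.0207
```

```bash
python3 - <<'E'
from h import *
s=get_state();print(s["time_s"],s["tool_pos"],R.from_quat(s["ee_rot"]).as_matrix()[:,0],s["wrist_force"],s["gripper_width"])
p=camera("scene");g=cv2.resize(p["image"][100:260,250:430],None,fx=3.7,fy=3.7,interpolation=cv2.INTER_CUBIC)[:600];cv2.imwrite("pics/s8z.png",g[...,::-1])
E
```

```text
10.1 [0.57373671 0.14288007 0.230094  ] [8.69252814e-02 9.96214813e-01 2.05843091e-04] [-2.32665292 -0.50352597  5.88836741] 0.020716081127055343
```

View pics/s8z.png

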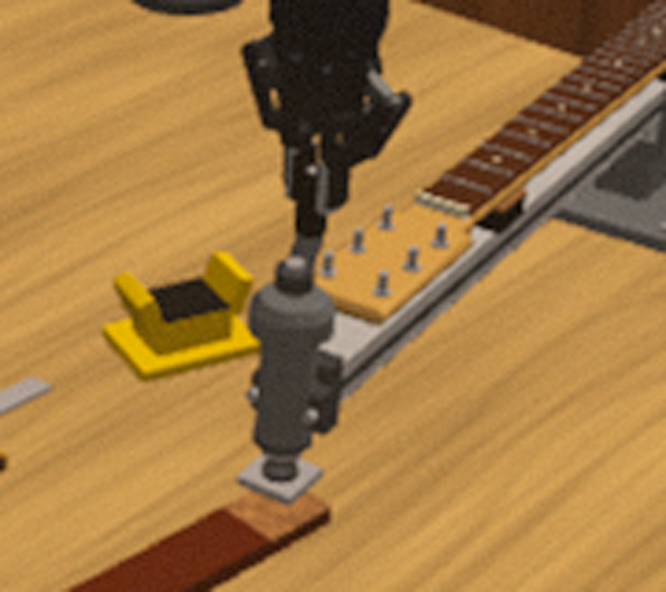

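Knob gripped at 20.7 mm. Here are the waypoints for the arc, starting at 119.6° and turning clockwise.

```bash
cat >> h.py <<'E'
def dirv(d):return np.array([np.cos(np.radians(d)),np.sin(np.radians(d))])
TX=np.array([.0868,.9962]);TY=np.array([.9962,-.0868])
def arc(turned,step,n,th0=119.6):
    a=th0-turned;out=[]
    for i in range(1,n+1):
        v=55*(dirv(a-i*step)-dirv(a));out.append([round(float(v@TX),1),round(float(v@TY),1),0])
    return out
def tang(F,turned,th0=119.6):
    a=np.radians(th0-turned);t=np.array([np.sin(a),-np.cos(a)]);r=np.array([np.cos(a),np.sin(a)])
    return -np.dot(F[:2],t),np.dot(F[:2],r)
E
python3 - <<'E'
from h import *
for t,s in((0,7.5),(90,15),(270,15)):print(t,arc(t,s,12))
E
```

```text
0 [[3.7, 6.2, 0], [6.5, 12.8, 0], [8.5, 19.7, 0], [9.5, 26.8, 0], [9.6, 34.0, 0], [8.8, 41.2, 0], [7.0, 48.1, 0], [4.4, 54.8, 0], [0.9, 61.1, 0], [-3.4, 66.9, 0], [-8.4, 72.0, 0], [-14.1, 76.5, 0]]
90 [[-12.8, 6.5, 0], [-26.8, 9.5, 0], [-41.2, 8.8, 0], [-54.8, 4.4, 0], [-66.9, -3.4, 0], [-76.5, -14.1, 0], [-83.0, -26.9, 0], [-86.0, -40.9, 0], [-85.3, -55.2, 0], [-80.9, -68.9, 0], [-73.1, -80.9, 0], [-62.4, -90.6, 0]]
270 [[12.8, -6.5, 0], [26.8, -9.5, 0], [41.2, -8.8, 0], [54.8, -4.4, 0], [66.9, 3.4, 0], [76.5, 14.1, 0], [83.0, 26.9, 0], [86.0, 40.9, 0], [85.3, 55.2, 0], [80.9, 68.9, 0], [73.1, 80.9, 0], [62.4, 90.6, 0]]
```

Call:
move_arm --rows '[{"dp": [3.7,6.2,0],"dr": [0,0,0],"gripper": 1},{"dp": [6.5,12.8,0],"dr": [0,0,0],"gripper": 1},{"dp": [8.5,19.7,0],"dr": [0,0,0],"gripper": 1},{"dp": [9.5,26.8,0],"dr": [0,0,0],"gripper": 1},{"dp": [9.6,34,0],"dr": [0,0,0],"gripper": 1},{"dp": [8.8,41.2,0],"dr": [0,0,0],"gripper": 1},{"dp": [7,48.1,0],"dr": [0,0,0],"gripper": 1},{"dp": [4.4,54.8,0],"dr": [0,0,0],"gripper": 1},{"dp": [0.9,61.1,0],"dr": [0,0,0],"gripper": 1},{"dp": [-3.4,66.9,0],"dr": [0,0,0],"gripper": 1},{"dp": [-8.4,72,0],"dr": [0,0,0],"gripper": 1},{"dp": [-14.1,76.5,0],"dr": [0,0,0],"gripper": 1}]'

```text
time_s: 11.15
tool_pos: [0.6476, 0.1235, 0.23]
ee_rot: [0.737, 0.676, 0.001, -0.001]
wrist_force: [-4.2, 4.7, 8.6]
gripper_width: 0.021
```

```bash
python3 - <<'E'
from h import *
s=get_state();C=np.array([.6,.0943]);d=s["tool_pos"][:2]-C
print(s["time_s"],s["tool_pos"],np.hypot(*d),119.6-np.degrees(np.arctan2(d[1],d[0])),s["wrist_force"],tang(s["wrist_force"],90),s["gripper_width"],R.from_quat(s["ee_rot"]).as_rotvec())
p=camera("scene");g=cv2.resize(p["image"][100:260,250:430],None,fx=3.7,fy=3.7,interpolation=cv2.INTER_CUBIC)[:600];cv2.imwrite("pics/s9z.png",g[...,::-1])
E
```

```text
11.15 [0.64763422 0.12352723 0.23002635] 0.05588604097248669 88.06770407721363 [-4.24419236  4.65656252  8.58391874] (np.float64(6.145241798346129), np.float64(-1.3902325546627403)) 0.020973753924857626 [-2.31385043e+00 -2.12159295e+00 -1.77465121e-03]
```

View pics/s9z.png

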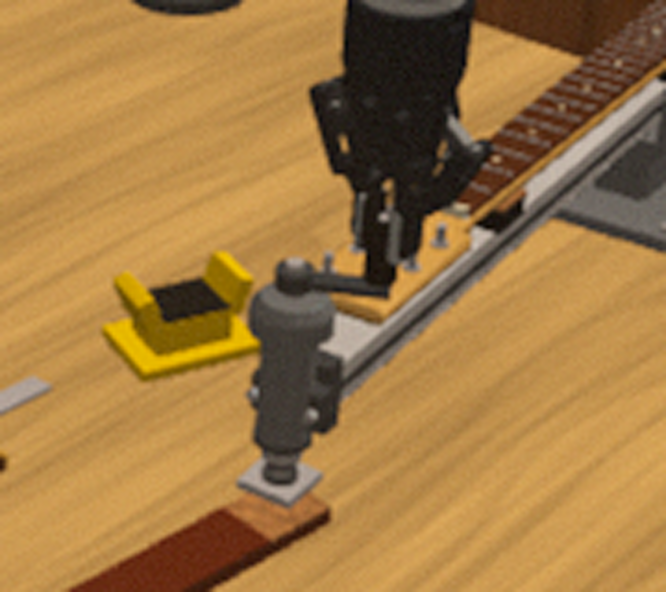

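Cranking works: the tangential push is 6.1 N and the radial only about 1.4 N. Continuing fast.

Call:
move_arm --rows '[{"dp": [-12.8,6.5,-1],"dr": [0,0,0],"gripper": 1},{"dp": [-26.8,9.5,-1],"dr": [0,0,0],"gripper": 1},{"dp": [-41.2,8.8,-1],"dr": [0,0,0],"gripper": 1},{"dp": [-54.8,4.4,-1],"dr": [0,0,0],"gripper": 1},{"dp": [-66.9,-3.4,-1],"dr": [0,0,0],"gripper": 1},{"dp": [-76.5,-14.1,-1],"dr": [0,0,0],"gripper": 1},{"dp": [-83,-26.9,-1],"dr": [0,0,0],"gripper": 1},{"dp": [-86,-40.9,-1],"dr": [0,0,0],"gripper": 1},{"dp": [-85.3,-55.2,-1],"dr": [0,0,0],"gripper": 1},{"dp": [-80.9,-68.9,-1],"dr": [0,0,0],"gripper": 1},{"dp": [-73.1,-80.9,-1],"dr": [0,0,0],"gripper": 1},{"dp": [-62.4,-90.6,-1],"dr": [0,0,0],"gripper": 1}]'

```text
time_s: 12.2
tool_pos: [0.5535, 0.0663, 0.2303]
ee_rot: [0.737, 0.675, 0.0, 0.002]
wrist_force: [5.4, -3.0, -2.5]
gripper_width: 0.0203
```

```bash
cat >> h.py <<'E'
def rep(t):
    s=get_state();d=s["tool_pos"][:2]-np.array([.6,.0943])
    m=(119.6-np.degrees(np.arctan2(d[1],d[0])))%360
    print(s["time_s"],"z",s["tool_pos"][2],"r",np.hypot(*d),"turned meas",m,"cmd",t%360,"F",s["wrist_force"],"tan/rad",tang(s["wrist_force"],t))
E
python3 - <<'E'
from h import *
rep(270)
p=camera("scene");g=cv2.resize(p["image"][100:260,250:430],None,fx=3.7,fy=3.7,interpolation=cv2.INTER_CUBIC)[:600];cv2.imwrite("pics/s10z.png",g[...,::-1])
E
```

```text
12.2 z 0.2303435856062543 r 0.05430618156989473 turned meas 268.513588705434 cmd 270 F [ 5.36709714 -2.96667526 -2.50654008] tan/rad (np.float64(5.230543078874355), np.float64(-3.2012986356148914))
```

View pics/s10z.png

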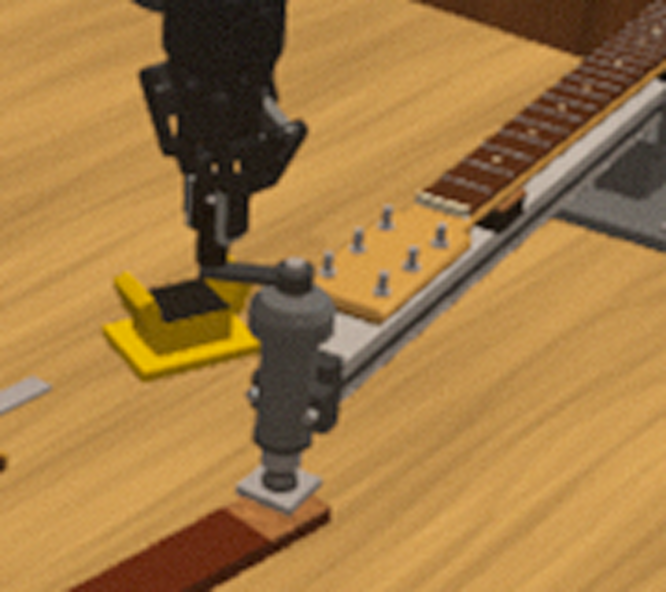

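Call:
move_arm --rows '[{"dp": [12.8,-6.5,0],"dr": [0,0,0],"gripper": 1},{"dp": [26.8,-9.5,0],"dr": [0,0,0],"gripper": 1},{"dp": [41.2,-8.8,0],"dr": [0,0,0],"gripper": 1},{"dp": [54.8,-4.4,0],"dr": [0,0,0],"gripper": 1},{"dp": [66.9,3.4,0],"dr": [0,0,0],"gripper": 1},{"dp": [76.5,14.1,0],"dr": [0,0,0],"gripper": 1},{"dp": [83,26.9,0],"dr": [0,0,0],"gripper": 1},{"dp": [86,40.9,0],"dr": [0,0,0],"gripper": 1},{"dp": [85.3,55.2,0],"dr": [0,0,0],"gripper": 1},{"dp": [80.9,68.9,0],"dr": [0,0,0],"gripper": 1},{"dp": [73.1,80.9,0],"dr": [0,0,0],"gripper": 1},{"dp": [62.4,90.6,0],"dr": [0,0,0],"gripper": 1}]'

```text
time_s: 13.25
tool_pos: [0.6476, 0.1236, 0.2301]
ee_rot: [0.737, 0.676, -0.0, -0.002]
wrist_force: [-6.3, 3.0, 3.5]
gripper_width: 0.0208
```

```bash
python3 - <<'E'
from h import *
rep(450)
p=camera("scene");g=cv2.resize(p["image"][190:250,290:380],None,fx=8,fy=8,interpolation=cv2.INTER_CUBIC)[:600];cv2.imwrite("pics/s11z.png",g[...,::-1])
Q=cloud(p);f=lambda x,y:(250+x/3.7,100+y/3.7)
for q in((314,229),(316,230),(319,231),(336,229),(335,230)):print(Q[q[1]:q[1]+4,q[0],2].round(4))
print(arc(450,10,12)); print(arc(450,2.5,4))
E
```

```text
13.25 z 0.23013078987634497 r 0.05591947122696983 turned meas 87.96739650748489 cmd 90 F [-6.27267209  2.98248503  3.50646358] tan/rad (np.float64(5.691590967540542), np.float64(-3.980882354491598))
[-0.0003  0.0037  0.0009  0.0001]
[0.0018 0.0317 0.0289 0.0308]
[0.0316 0.0297 0.032  0.0322]
[0.0014 0.0288 0.0302    nan]
[0.0332 0.0284 0.0305 0.0304]
[[-8.3, 4.7, 0], [-17.4, 7.9, 0], [-26.8, 9.5, 0], [-36.4, 9.5, 0], [-45.8, 7.7, 0], [-54.8, 4.4, 0], [-63.1, -0.5, 0], [-70.4, -6.7, 0], [-76.5, -14.1, 0], [-81.2, -22.4, 0], [-84.4, -31.4, 0], [-86.0, -40.9, 0]]
[[-2.0, 1.3, 0], [-4.1, 2.5, 0], [-6.2, 3.7, 0], [-8.3, 4.7, 0]]
```

View pics/s11z.png

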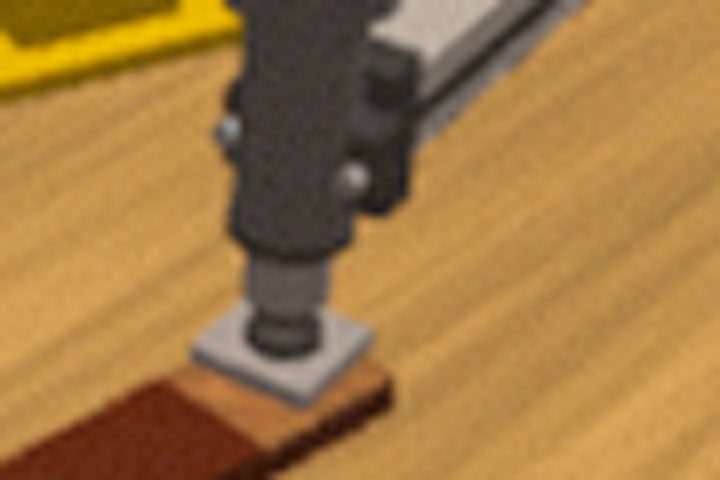

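The foot underside is about 24 mm up, so roughly 260° remain. Another 120° at moderate speed, then slow steps.

Call:
move_arm --rows '[{"dp": [-8.3,4.7,0],"dr": [0,0,0],"gripper": 1},{"dp": [-17.4,7.9,0],"dr": [0,0,0],"gripper": 1},{"dp": [-26.8,9.5,0],"dr": [0,0,0],"gripper": 1},{"dp": [-36.4,9.5,0],"dr": [0,0,0],"gripper": 1},{"dp": [-45.8,7.7,0],"dr": [0,0,0],"gripper": 1},{"dp": [-54.8,4.4,0],"dr": [0,0,0],"gripper": 1},{"dp": [-63.1,-0.5,0],"dr": [0,0,0],"gripper": 1},{"dp": [-70.4,-6.7,0],"dr": [0,0,0],"gripper": 1},{"dp": [-76.5,-14.1,0],"dr": [0,0,0],"gripper": 1},{"dp": [-81.2,-22.4,0],"dr": [0,0,0],"gripper": 1},{"dp": [-84.4,-31.4,0],"dr": [0,0,0],"gripper": 1},{"dp": [-86,-40.9,0],"dr": [0,0,0],"gripper": 1}]'

```text
time_s: 14.3
tool_pos: [0.6025, 0.0399, 0.2304]
ee_rot: [0.737, 0.676, 0.002, 0.002]
wrist_force: [5.6, 1.1, -3.0]
gripper_width: 0.0204
```

```bash
python3 - <<'E'
from h import *
rep(570)
for t in range(570,760,10):print(t,arc(t,2.5,4))
E
```

```text
14.3 z 0.23039495977670615 r 0.054499232808124624 turned meas 206.98246991929454 cmd 210 F [ 5.59189815  1.11835136 -3.0355964 ] tan/rad (np.float64(5.583954374588267), np.float64(-1.1573626038101053))
570 [[-0.1, -2.4, 0], [-0.2, -4.8, 0], [-0.1, -7.2, 0], [0.1, -9.6, 0]]
580 [[0.3, -2.4, 0], [0.7, -4.8, 0], [1.1, -7.1, 0], [1.7, -9.4, 0]]
590 [[0.7, -2.3, 0], [1.5, -4.6, 0], [2.4, -6.8, 0], [3.3, -9.0, 0]]
600 [[1.1, -2.1, 0], [2.2, -4.2, 0], [3.5, -6.3, 0], [4.9, -8.3, 0]]
610 [[1.4, -1.9, 0], [2.9, -3.8, 0], [4.5, -5.6, 0], [6.2, -7.3, 0]]
620 [[1.7, -1.6, 0], [3.6, -3.2, 0], [5.4, -4.7, 0], [7.4, -6.1, 0]]
630 [[2.0, -1.3, 0], [4.1, -2.5, 0], [6.2, -3.7, 0], [8.3, -4.7, 0]]
640 [[2.2, -1.0, 0], [4.4, -1.8, 0], [6.7, -2.6, 0], [9.0, -3.2, 0]]
650 [[2.3, -0.6, 0], [4.7, -1.0, 0], [7.1, -1.4, 0], [9.5, -1.6, 0]]
660 [[2.4, -0.1, 0], [4.8, -0.2, 0], [7.2, -0.1, 0], [9.6, 0.1, 0]]
670 [[2.4, 0.3, 0], [4.8, 0.7, 0], [7.1, 1.1, 0], [9.4, 1.7, 0]]
680 [[2.3, 0.7, 0], [4.6, 1.5, 0], [6.8, 2.4, 0], [9.0, 3.3, 0]]
690 [[2.1, 1.1, 0], [4.2, 2.2, 0], [6.3, 3.5, 0], [8.3, 4.9, 0]]
700 [[1.9, 1.4, 0], [3.8, 2.9, 0], [5.6, 4.5, 0], [7.3, 6.2, 0]]
710 [[1.6, 1.7, 0], [3.2, 3.6, 0], [4.7, 5.4, 0], [6.1, 7.4, 0]]
720 [[1.3, 2.0, 0], [2.5, 4.1, 0], [3.7, 6.2, 0], [4.7, 8.3, 0]]
730 [[1.0, 2.2, 0], [1.8, 4.4, 0], [2.6, 6.7, 0], [3.2, 9.0, 0]]
740 [[0.6, 2.3, 0], [1.0, 4.7, 0], [1.4, 7.1, 0], [1.6, 9.5, 0]]
750 [[0.1, 2.4, 0], [0.2, 4.8, 0], [0.1, 7.2, 0], [-0.1, 9.6, 0]]
```

Call:
move_arm --rows '[{"dp": [-0.1,-2.4,0],"dr": [0,0,0],"gripper": 1},{"dp": [-0.2,-4.8,0],"dr": [0,0,0],"gripper": 1},{"dp": [-0.1,-7.2,0],"dr": [0,0,0],"gripper": 1},{"dp": [0.1,-9.6,0],"dr": [0,0,0],"gripper": 1}]'

```text
time_s: 14.63
tool_pos: [0.5929, 0.0404, 0.2304]
ee_rot: [0.737, 0.676, 0.001, 0.002]
wrist_force: [6.6, -2.2, -2.9]
gripper_width: 0.0203
```

Call:
move_arm --rows '[{"dp": [0.3,-2.4,0],"dr": [0,0,0],"gripper": 1},{"dp": [0.7,-4.8,0],"dr": [0,0,0],"gripper": 1},{"dp": [1.1,-7.1,0],"dr": [0,0,0],"gripper": 1},{"dp": [1.7,-9.4,0],"dr": [0,0,0],"gripper": 1}]'

```text
time_s: 14.97
tool_pos: [0.5836, 0.0426, 0.2304]
ee_rot: [0.737, 0.676, 0.001, 0.002]
wrist_force: [4.8, -3.4, -1.9]
gripper_width: 0.0208
```

Call:
move_arm --rows '[{"dp": [0.7,-2.3,0],"dr": [0,0,0],"gripper": 1},{"dp": [1.5,-4.6,0],"dr": [0,0,0],"gripper": 1},{"dp": [2.4,-6.8,0],"dr": [0,0,0],"gripper": 1},{"dp": [3.3,-9.0,0],"dr": [0,0,0],"gripper": 1}]'

```text
time_s: 15.3
tool_pos: [0.5747, 0.0464, 0.2304]
ee_rot: [0.737, 0.676, 0.001, 0.002]
wrist_force: [4.6, -4.1, -1.3]
gripper_width: 0.0208
```

Call:
move_arm --rows '[{"dp": [1.1,-2.1,0],"dr": [0,0,0],"gripper": 1},{"dp": [2.2,-4.2,0],"dr": [0,0,0],"gripper": 1},{"dp": [3.5,-6.3,0],"dr": [0,0,0],"gripper": 1},{"dp": [4.9,-8.3,0],"dr": [0,0,0],"gripper": 1}]'

```text
time_s: 15.63
tool_pos: [0.5665, 0.0517, 0.2303]
ee_rot: [0.737, 0.676, 0.0, 0.002]
wrist_force: [3.7, -4.2, -1.1]
gripper_width: 0.0206
```

Call:
move_arm --rows '[{"dp": [1.4,-1.9,0],"dr": [0,0,0],"gripper": 1},{"dp": [2.9,-3.8,0],"dr": [0,0,0],"gripper": 1},{"dp": [4.5,-5.6,0],"dr": [0,0,0],"gripper": 1},{"dp": [6.2,-7.3,0],"dr": [0,0,0],"gripper": 1}]'

```text
time_s: 15.97
tool_pos: [0.5594, 0.0584, 0.2303]
ee_rot: [0.737, 0.676, -0.0, 0.002]
wrist_force: [3.4, -5.9, -0.6]
gripper_width: 0.0208
```

Call:
move_arm --rows '[{"dp": [1.7,-1.6,0],"dr": [0,0,0],"gripper": 1},{"dp": [3.6,-3.2,0],"dr": [0,0,0],"gripper": 1},{"dp": [5.4,-4.7,0],"dr": [0,0,0],"gripper": 1},{"dp": [7.4,-6.1,0],"dr": [0,0,0],"gripper": 1}]'

```text
time_s: 16.3
tool_pos: [0.5537, 0.0662, 0.2303]
ee_rot: [0.737, 0.676, -0.0, 0.002]
wrist_force: [2.0, -6.8, -0.2]
gripper_width: 0.0207
```

```bash
python3 - <<'E'
from h import *
rep(630)
p=camera("scene");g=cv2.resize(p["image"][190:250,290:380],None,fx=8,fy=8,interpolation=cv2.INTER_CUBIC)[:600];cv2.imwrite("pics/s12z.png",g[...,::-1])
Q=cloud(p)
print(Q[229:242,314:340,2][(Q[229:242,314:340,2]>.016)].round(4)[:60])
E
```

```text
16.3 z 0.23031239942782733 r 0.054156091953281416 turned meas 268.35197989808256 cmd 270 F [ 1.98771996 -6.80837193 -0.15208728] tan/rad (np.float64(6.901662978594731), np.float64(1.6346275174251705))
[0.0254 0.0401 0.0446 0.0484 0.0513 0.0481 0.0471 0.0472 0.0483 0.0469
 0.0446 0.0226 0.0252 0.0246 0.0399 0.0428 0.0453 0.0477 0.0449 0.0441
 0.0473 0.0445 0.0231 0.0261 0.0231 0.0191 0.0222 0.0309 0.0313 0.0391
 0.0391 0.0379 0.0386 0.0371 0.0383 0.0279 0.0261 0.0266 0.023  0.0235
 0.0235 0.0265 0.0239 0.0274 0.0257 0.0294 0.0271 0.0297 0.0312 0.0358
 0.038  0.0311 0.0277 0.0299 0.0285 0.0258 0.0252 0.0239 0.0213 0.0244]
```

View pics/s12z.png

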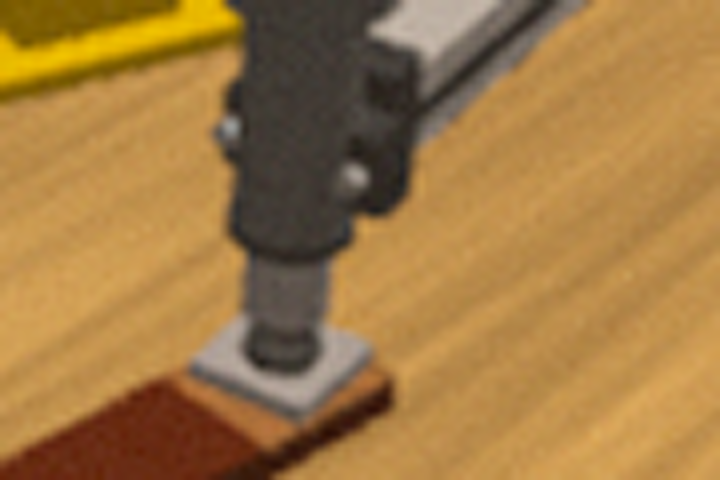

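The foot is close above the cork (foot front corner at zoomed (300,415)), with a gap of about 2.5 mm. I'll continue in 10° steps.

Call:
move_arm --rows '[{"dp": [2.0,-1.3,0],"dr": [0,0,0],"gripper": 1},{"dp": [4.1,-2.5,0],"dr": [0,0,0],"gripper": 1},{"dp": [6.2,-3.7,0],"dr": [0,0,0],"gripper": 1},{"dp": [8.3,-4.7,0],"dr": [0,0,0],"gripper": 1}]'

```text
time_s: 16.68
tool_pos: [0.5494, 0.0749, 0.2303]
ee_rot: [0.737, 0.676, -0.001, 0.002]
wrist_force: [1.0, -6.2, 0.5]
gripper_width: 0.0208
```

Call:
move_arm --rows '[{"dp": [2.2,-1.0,0],"dr": [0,0,0],"gripper": 1},{"dp": [4.4,-1.8,0],"dr": [0,0,0],"gripper": 1},{"dp": [6.7,-2.6,0],"dr": [0,0,0],"gripper": 1},{"dp": [9.0,-3.2,0],"dr": [0,0,0],"gripper": 1}]'

```text
time_s: 17.02
tool_pos: [0.5466, 0.0842, 0.2302]
ee_rot: [0.737, 0.676, -0.001, 0.001]
wrist_force: [0.2, -6.5, 2.6]
gripper_width: 0.0211
```

```bash
python3 - <<'E'
from h import *
for t,F in((580,(6.6,-2.2)),(590,(4.8,-3.4)),(600,(4.6,-4.1)),(610,(3.7,-4.2)),(620,(3.4,-5.9)),(630,(2,-6.8))):print(t,np.round(tang(np.array(F),t),2))
rep(650)
E
```

```text
580 [6.89 0.97]
590 [5.68 1.51]
600 [6.04 1.21]
610 [5.54 0.8 ]
620 [6.71 1.14]
630 [6.9  1.62]
17.0167 z 0.23022650999896102 r 0.05431143417923458 turned meas 288.85843709940843 cmd 290 F [ 0.20757838 -6.49932633  2.56205251] tan/rad (np.float64(6.442927588000519), np.float64(0.8792130498103199))
```

The free-running baseline is 6.3 ± 0.6 N. Continuing.

Call:
move_arm --rows '[{"dp": [2.3,-0.6,0],"dr": [0,0,0],"gripper": 1},{"dp": [4.7,-1.0,0],"dr": [0,0,0],"gripper": 1},{"dp": [7.1,-1.4,0],"dr": [0,0,0],"gripper": 1},{"dp": [9.5,-1.6,0],"dr": [0,0,0],"gripper": 1}]'

```text
time_s: 17.35
tool_pos: [0.5456, 0.0938, 0.2302]
ee_rot: [0.737, 0.676, -0.001, 0.001]
wrist_force: [-0.5, -6.3, 2.6]
gripper_width: 0.0207
```

```bash
python3 - <<'E'
from h import *
rep(660)
for t in range(660,760,5):print(t,arc(t,2.5,2))
E
```

```text
17.35 z 0.23022548714564364 r 0.054399291982082 turned meas 299.08578216087506 cmd 300 F [-0.49907052 -6.270923    2.59342391] tan/rad (np.float64(6.274254327476918), np.float64(0.45527941522322124))
660 [[2.4, -0.1, 0], [4.8, -0.2, 0]]
665 [[2.4, 0.1, 0], [4.8, 0.2, 0]]
670 [[2.4, 0.3, 0], [4.8, 0.7, 0]]
675 [[2.3, 0.5, 0], [4.7, 1.1, 0]]
680 [[2.3, 0.7, 0], [4.6, 1.5, 0]]
685 [[2.2, 0.9, 0], [4.4, 1.9, 0]]
690 [[2.1, 1.1, 0], [4.2, 2.2, 0]]
695 [[2.0, 1.3, 0], [4.0, 2.6, 0]]
700 [[1.9, 1.4, 0], [3.8, 2.9, 0]]
705 [[1.8, 1.6, 0], [3.5, 3.3, 0]]
710 [[1.6, 1.7, 0], [3.2, 3.6, 0]]
715 [[1.5, 1.9, 0], [2.9, 3.8, 0]]
720 [[1.3, 2.0, 0], [2.5, 4.1, 0]]
725 [[1.1, 2.1, 0], [2.2, 4.3, 0]]
730 [[1.0, 2.2, 0], [1.8, 4.4, 0]]
735 [[0.8, 2.3, 0], [1.4, 4.6, 0]]
740 [[0.6, 2.3, 0], [1.0, 4.7, 0]]
745 [[0.3, 2.4, 0], [0.6, 4.8, 0]]
750 [[0.1, 2.4, 0], [0.2, 4.8, 0]]
755 [[-0.1, 2.4, 0], [-0.2, 4.8, 0]]
```

Call:
move_arm --rows '[{"dp": [2.4,-0.1,0],"dr": [0,0,0],"gripper": 1},{"dp": [4.8,-0.2,0],"dr": [0,0,0],"gripper": 1}]'

```text
time_s: 17.52
tool_pos: [0.5457, 0.0986, 0.2302]
ee_rot: [0.737, 0.676, -0.001, 0.001]
wrist_force: [-1.4, -7.0, 1.9]
gripper_width: 0.0208
```

Call:
move_arm --rows '[{"dp": [2.4,0.1,0],"dr": [0,0,0],"gripper": 1},{"dp": [4.8,0.2,0],"dr": [0,0,0],"gripper": 1}]'

```text
time_s: 17.68
tool_pos: [0.5462, 0.1034, 0.2302]
ee_rot: [0.737, 0.676, -0.001, 0.001]
wrist_force: [-0.3, -5.4, 3.0]
gripper_width: 0.0204
```

Call:
move_arm --rows '[{"dp": [2.4,0.3,0],"dr": [0,0,0],"gripper": 1},{"dp": [4.8,0.7,0],"dr": [0,0,0],"gripper": 1}]'

```text
time_s: 17.85
tool_pos: [0.5472, 0.1081, 0.2302]
ee_rot: [0.737, 0.676, -0.001, 0.001]
wrist_force: [-1.4, -6.1, 4.1]
gripper_width: 0.0209
```

```bash
python3 - <<'E'
from h import *
rep(675)
p=camera("scene");g=cv2.resize(p["image"][190:250,290:380],None,fx=8,fy=8,interpolation=cv2.INTER_CUBIC)[:600];cv2.imwrite("pics/s13z.png",g[...,::-1])
E
```

```text
17.85 z 0.23018431514037704 r 0.05459584324475539 turned meas 314.28921501324487 cmd 315 F [-1.40246363 -6.10164096  4.07987324] tan/rad (np.float64(6.25499680318796), np.float64(-0.26821934089579846))
```

View pics/s13z.png

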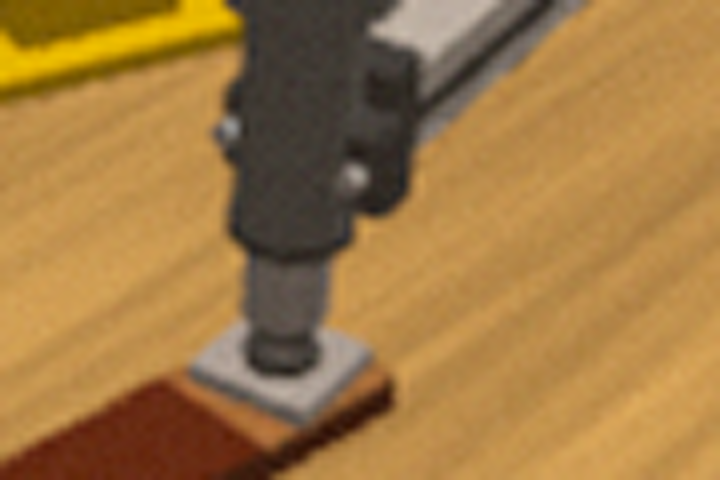

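Still free at 6.25 N. Next 5° steps.

Call:
move_arm --rows '[{"dp": [2.3,0.5,0],"dr": [0,0,0],"gripper": 1},{"dp": [4.7,1.1,0],"dr": [0,0,0],"gripper": 1}]'

```text
time_s: 18.07
tool_pos: [0.5486, 0.1127, 0.2302]
ee_rot: [0.737, 0.676, -0.001, 0.001]
wrist_force: [-1.5, -6.1, 5.0]
gripper_width: 0.0206
```

Call:
move_arm --rows '[{"dp": [2.3,0.7,0],"dr": [0,0,0],"gripper": 1},{"dp": [4.6,1.5,0],"dr": [0,0,0],"gripper": 1}]'

```text
time_s: 18.23
tool_pos: [0.5503, 0.1173, 0.2302]
ee_rot: [0.737, 0.676, -0.002, 0.001]
wrist_force: [-2.5, -6.3, 3.5]
gripper_width: 0.0207
```

```bash
python3 - <<'E'
from h import *
rep(685)
E
```

```text
18.2333 z 0.2301786481432659 r 0.054716364506127546 turned meas 324.4034339430257 cmd 325 F [-2.47118061 -6.30149644  3.46785939] tan/rad (np.float64(6.75234031508173), np.float64(-0.4706285499058289))
```

Call:
move_arm --rows '[{"dp": [2.2,0.9,0],"dr": [0,0,0],"gripper": 1},{"dp": [4.4,1.9,0],"dr": [0,0,0],"gripper": 1}]'

```text
time_s: 18.4
tool_pos: [0.5524, 0.1215, 0.2302]
ee_rot: [0.737, 0.676, -0.002, 0.0]
wrist_force: [-2.9, -6.0, 4.2]
gripper_width: 0.0206
```

Call:
move_arm --rows '[{"dp": [2.1,1.1,0],"dr": [0,0,0],"gripper": 1},{"dp": [4.2,2.2,0],"dr": [0,0,0],"gripper": 1}]'

```text
time_s: 18.57
tool_pos: [0.5549, 0.1255, 0.2301]
ee_rot: [0.737, 0.676, -0.002, 0.0]
wrist_force: [-3.1, -6.5, 4.9]
gripper_width: 0.0208
```

```bash
python3 - <<'E'
from h import *
rep(695)
E
```

```text
18.5667 z 0.23014094477714708 r 0.0548799673146578 turned meas 334.3000223735537 cmd 335 F [-3.14756774 -6.54524747  4.93051206] tan/rad (np.float64(7.15853987233196), np.float64(-1.2258686693439984))
```

Call:
move_arm --rows '[{"dp": [2.0,1.3,0],"dr": [0,0,0],"gripper": 1},{"dp": [4.0,2.6,0],"dr": [0,0,0],"gripper": 1}]'

```text
time_s: 18.73
tool_pos: [0.5577, 0.1294, 0.2302]
ee_rot: [0.737, 0.676, -0.002, 0.0]
wrist_force: [-3.2, -4.1, 4.1]
gripper_width: 0.0206
```

```bash
python3 - <<'E'
from h import *
rep(700)
E
```

```text
18.7333 z 0.2301548082424909 r 0.054960961713547724 turned meas 339.2731687980819 cmd 340 F [-3.23788541 -4.14964959  4.12766769] tan/rad (np.float64(5.258655092312417), np.float64(-0.2236967089718478))
```

Still free (5.3 N).

Call:
move_arm --rows '[{"dp": [1.9,1.4,0],"dr": [0,0,0],"gripper": 1},{"dp": [3.8,2.9,0],"dr": [0,0,0],"gripper": 1}]'

```text
time_s: 18.9
tool_pos: [0.5608, 0.1329, 0.2302]
ee_rot: [0.737, 0.676, -0.002, 0.0]
wrist_force: [-3.9, -5.4, 7.1]
gripper_width: 0.0209
```

```bash
python3 - <<'E'
from h import *
rep(705)
p=camera("scene");g=cv2.resize(p["image"][190:250,290:380],None,fx=8,fy=8,interpolation=cv2.INTER_CUBIC)[:600];cv2.imwrite("pics/s14z.png",g[...,::-1])
E
```

```text
18.9 z 0.23017325240956005 r 0.05505108631549275 turned meas 344.13159073808885 cmd 345 F [-3.92918784 -5.42379937  7.10337108] tan/rad (np.float64(6.606021369470886), np.float64(-1.1029951858889007))
```

View pics/s14z.png

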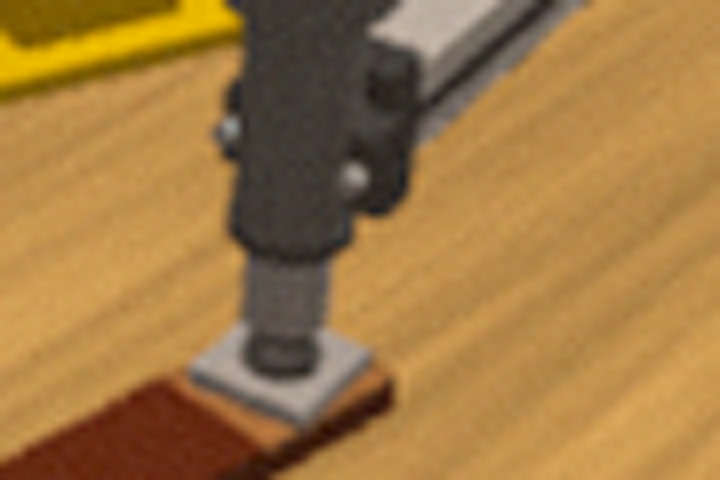

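Call:
move_arm --rows '[{"dp": [1.8,1.6,0],"dr": [0,0,0],"gripper": 1},{"dp": [3.5,3.3,0],"dr": [0,0,0],"gripper": 1}]'

```text
time_s: 19.12
tool_pos: [0.564, 0.136, 0.2302]
ee_rot: [0.737, 0.676, -0.002, -0.0]
wrist_force: [-5.0, -5.5, 6.6]
gripper_width: 0.0211
```

```bash
python3 - <<'E'
from h import *
rep(710)
E
```

```text
19.1167 z 0.23019334652672932 r 0.0551306328426921 turned meas 348.80449130226805 cmd 350 F [-5.00179252 -5.46468907  6.55162784] tan/rad (np.float64(7.3372712802246784), np.float64(-1.0223527504787582))
```

Lag and push are both starting to rise. Next 5°.

Call:
move_arm --rows '[{"dp": [1.6,1.7,0],"dr": [0,0,0],"gripper": 1},{"dp": [3.2,3.6,0],"dr": [0,0,0],"gripper": 1}]'

```text
time_s: 19.28
tool_pos: [0.5675, 0.1389, 0.2303]
ee_rot: [0.737, 0.676, -0.002, -0.0]
wrist_force: [-6.4, -5.5, 8.5]
gripper_width: 0.0206
```

```bash
python3 - <<'E'
from h import *
rep(715)
E
```

```text
19.2833 z 0.23027888047464284 r 0.0551878768892433 turned meas 353.56030558951875 cmd 355 F [-6.43238409 -5.46415516  8.47763158] tan/rad (np.float64(8.39751561103145), np.float64(-0.8451557620492531))
```

Push is 8.4 N (about +2.1, so about 60 N). One more 5°.

Call:
move_arm --rows '[{"dp": [1.5,1.9,0],"dr": [0,0,0],"gripper": 1},{"dp": [2.9,3.8,0],"dr": [0,0,0],"gripper": 1}]'

```text
time_s: 19.45
tool_pos: [0.5712, 0.1416, 0.2304]
ee_rot: [0.737, 0.676, -0.003, -0.001]
wrist_force: [-7.8, -5.2, 8.9]
gripper_width: 0.0205
```

```bash
python3 - <<'E'
from h import *
rep(720)
E
```

```text
19.45 z 0.23036613176503884 r 0.05532943549797064 turned meas 358.2757796251892 cmd 0 F [-7.7892205  -5.18902685  8.86449142] tan/rad (np.float64(9.335765339836028), np.float64(-0.6644104258029403))
```

Push is 9.3 N (about +3 N over free, so about 87 N on the foot), and the crank still has about 1° of lag to relax. I'll stop here, hold briefly, open and rise.

Call:
move_arm --rows '[{"dp": [0,0,0],"dr": [0,0,0],"gripper": 1},{"dp": [0,0,0],"dr": [0,0,0],"gripper": 1},{"dp": [0,0,0],"dr": [0,0,0],"gripper": 1}]'

```text
time_s: 19.7
tool_pos: [0.5715, 0.1418, 0.2304]
ee_rot: [0.737, 0.676, -0.002, -0.0]
wrist_force: [-6.2, -4.6, 7.7]
gripper_width: 0.0203
```

```bash
python3 - <<'E'
from h import *
rep(720)
E
```

```text
19.7 z 0.23039340519814544 r 0.055346931792038825 turned meas 358.64184038436235 cmd 0 F [-6.19036963 -4.61022562  7.67933521] tan/rad (np.float64(7.659678455533735), np.float64(-0.9508850733330416))
```

Call:
move_arm --rows '[{"dp": [0,0,0],"dr": [0,0,0],"gripper": -1},{"dp": [0,0,0],"dr": [0,0,0],"gripper": -1},{"dp": [0,0,0],"dr": [0,0,0],"gripper": -1},{"dp": [0,0,0],"dr": [0,0,0],"gripper": -1},{"dp": [0,0,0],"dr": [0,0,0],"gripper": -1},{"dp": [0,0,-15],"dr": [0,0,0],"gripper": -1},{"dp": [0,0,-40],"dr": [0,0,0],"gripper": -1},{"dp": [0,0,-70],"dr": [0,0,0],"gripper": -1},{"dp": [-20,0,-90],"dr": [0,0,0],"gripper": -1},{"dp": [-45,0,-90],"dr": [0,0,0],"gripper": -1},{"dp": [-60,0,-90],"dr": [0,0,0],"gripper": -1},{"dp": [-60,0,-90],"dr": [0,0,0],"gripper": -1}]'

```text
time_s: 20.7
tool_pos: [0.5681, 0.0807, 0.3204]
ee_rot: [0.738, 0.675, -0.0, 0.001]
wrist_force: [-0.3, 0.3, -0.5]
gripper_width: 0.0852
```

```bash
python3 - <<'E'
from h import *
s=get_state();print(s["time_s"],s["tool_pos"],s["wrist_force"],s["gripper_width"])
p=camera("scene");save(p,"s15");g=cv2.resize(p["image"][150:270,270:400],None,fx=5,fy=5,interpolation=cv2.INTER_CUBIC);cv2.imwrite("pics/s15z.png",g[...,::-1])
f=lambda x,y:(270+x/5-.4,150+y/5-.4)
p=camera("wrist");save(p,"w15");Q=cloud(p)
m=(Q[...,2]>.25)&(Q[...,2]<.26)&(Q[...,1]>.08)&(Q[...,1]<.2)&(abs(Q[...,0]-.6)<.08)
k,_=cv2.minEnclosingCircle(Q[m][:,:2].astype(np.float32));d=np.array(k)-[.5995,.0945];print("knob",k,119.6-np.degrees(np.arctan2(d[1],d[0])))
for n in("neck_rest_mark","cork_block_center","square_mark"):
    for cam in("scene",):
        q=camera(cam)
        for a in spot_in(q,n)[:1]:print(n,np.round(a["centre"]),np.round(world(q,*a["centre"]),3))
E
```

```text
20.7 [0.56811285 0.0806839  0.32040724] [-0.2871195   0.32834777 -0.47397198] 0.08522522568014936
knob (0.5702306628227234, 0.14087052643299103) -2.660351261523857
neck_rest_mark [299. 186.] [0.412 0.199 0.041]
cork_block_center [307. 297.] [ 0.734 -0.125  0.036]
square_mark [247. 214.] [ 0.365  0.032 -0.001]
```

View pics/s15z.png

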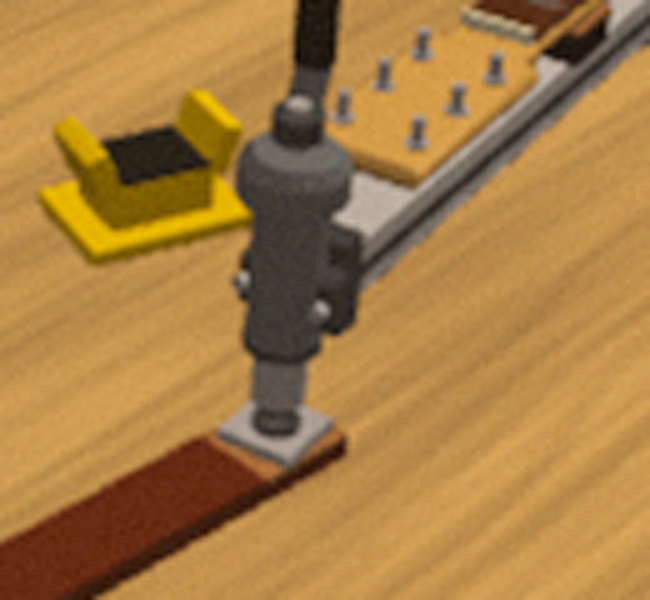

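View pics/w15.png

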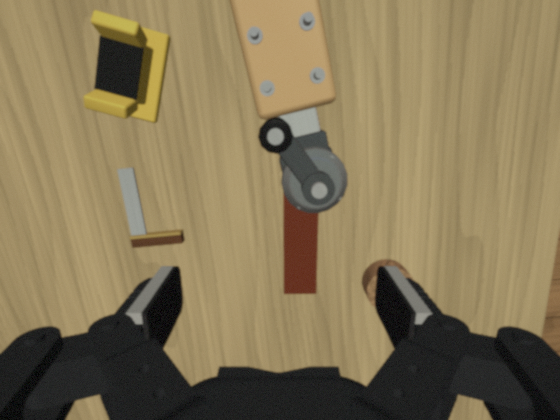

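```bash
python3 - <<'E'
from h import *
f=lambda x,y:(270+x/5-.4,150+y/5-.4)
p=camera("scene")
l,r=[world(p,*f(*q),.022)[:2] for q in((219,431),(333,425))]
t,a,b=[world(p,*f(*q),.015)[:2] for q in((346,436),(270,479),(207,436))]
print("foot",(l+r)/2,"cork",(t+b)/2)
# caul flatness along its length from wrist/top depth
q=camera("wrist");Q=cloud(q);im=q["image"].astype(int)
m=(im[...,0]>1.7*im[...,1])&(abs(Q[...,0]-.59)<.05)&(Q[...,1]>-.13)&(Q[...,1]<.07)&(Q[...,2]<.03)
X=Q[m];print(len(X),"z mean",X[:,2].mean(),"slopes",np.linalg.lstsq(np.c_[X[:,:2],np.ones(len(X))],X[:,2],rcond=None)[0])
E
```

```text
foot [0.60536303 0.09007906] cork [0.6043834  0.09220677]
2552 z mean 0.014241260774599463 slopes [ 2.31074590e-03 -2.96248067e-05  1.28833911e-02]
```

The foot and cork centres agree to about 2.5 mm and the caul is flat, so I'm handing in.

```bash
python3 -c "
from rig import *
print(finish_job())"
```

```text
the job is handed in; nothing more can be done
None
```

I laid the caul under the drop leg, let go of it, and wound the crank clockwise by about 717° until the foot bore on the cork. I then let go of the crank and backed away. The job is handed in at about 21 s of the 72 s allowed; no verdict came back.

- **Force on the foot:** the push on the knob rose from about 6.3 N running free to 9.3 N. By the given 3.5 N per 100 N, that puts roughly 80–90 N on the foot. This is an estimate, because the free readings scattered by about ±0.6 N.
- **Crank angle:** the camera put the knob about 1.3° short of where the gripper last held it. That is either measuring error or a slight spring-back, worth less than 10 N.
- **Caul:** the foot and cork centres measured about 2.5 mm apart in the scene camera. The caul's top face came out level, with a slope under 0.003.
- **Neck rest, cork block and square:** all looked undisturbed. The detector's positions shifted by up to 10 mm along one axis for the square, 17 mm for the neck rest and 5 mm for the cork block. I put that down to detector error, because the arm never touched any of them.
- **Robot at hand-in:** gripper open and clear of everything, with under 1 N at the wrist.

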